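# Scan the fruit packs and crate them at the packing station

### The arm

A 6-joint arm with a two-finger parallel gripper is mounted at the origin on the work surface. World frame = base frame: x ahead of the robot, y to its left, z up, the work surface at z = 0. Lengths are in m, angles in rad, forces in N, time in s.
With the tool pointing down it reaches from about 0.425 to 0.95 m from the base axis. Payload 3.5 kg.
Tool frame: the origin (TCP) lies at the very end of the fingers, on their centre line; the grasp point (between the pads) lies 19 mm behind it; z points along the fingers, y is the direction in which the jaws open and shut (so a half turn about z gives the same grasp; the last joint's range is limited). The gripper opens to 85 mm and grips with 20 to 120 N. Pads are 22 mm wide; open, the fingers measure 114 mm over their backs; the gripper's body (76 mm by 85 mm) begins 54 mm behind the grasp point. The pads swing forward as they close: fully open they stand 13 mm farther back than shut.
Start: joints at [1.079, 0.286, 1.577, -0, 1.279, -0.15], TCP at [0.226, 0.636, 0.208] pointing down, gripper open.
Joint ranges: [-2.77, 2.77], [-0.9, 2.22], [0.21, 2.48], [-1.53, 4.67], [0.24, 2.81], [-2.84, 2.84]. Speed limits (rad/s): [2.79, 2.79, 3.14, 3.14, 3.14, 3.14].

### API

Orientations are given as a rotation vector (axis times angle).
In Python, from plant import bot gives the robot as it stands.
- The arm moves only by the tool carry_out, never from a script. Its argument "rows" is a list of rows, each an object with "linear": the shift along the tool's x, y, z in mm, a list of three; "rot": the turn, a rotation vector about the tool's x, y, z in rad, a list of three; "fingers": the opening in per cent of the stroke, from 0 (shut) to 100 (fully open). A call has 1 to 20 rows; each row shifts and turns the commanded pose from where the row before left it, along the tool's axes as they then stand; what a row does not reach is not made up. A row lasts 1/10 s, in which the tool goes at most 50 mm and 8.59 degrees, less where a joint would pass 70% of its speed; a pose out of reach is approached as far as the arm can. A call with a gripper value outside its range is refused whole. The fingers move at their own pace and stop on an object; the grip force is fixed at half the most. Time passes only in rows, so rows that do not move let the fingers close. It gives the time, the measured TCP pose, the force and the opening at its end, in the units of the state.
- bot.get_obs(): the state, without advancing time (a new reading comes with each control period).
- bot.get_image(name): name is "scene" or "top" or "wrist"; returns (picture, depth): 400x640x3 uint8, blue, green, red; 400x640 float32, m along the optical axis (not along the pixel's ray), 0 where there is no reading.
- bot.calibration(name): a dict with "camera_matrix" (3x3 intrinsics, pixels), "rvec" (rotation vector, rad) and "tvec" (3), from world to camera coordinates, as OpenCV has them; the wrist camera has in their place "T_tool_cam" (4x4, takes a point from camera to tool coordinates, whose origin is the TCP and whose axes are the flange's). Camera axes: x right, y down, z forward; pixel columns grow to the right and rows downward; lengths in m; the calibration is good to about 2 mm. A picture is of the moment at which its call begins: read the wrist's pose just before it. calibration takes no time and is no camera call.
- bot.hand_in(): hands the job in, once; it reports no verdict.
The state is a dict: "time_s": time; "q": joint angles; "qd": joint speeds; "tau": joint torques, N m; "tcp_pos": TCP position; "tool_rot": TCP orientation; "ft_force": force on the tool from outside, world axes, zero at the start; "ft_torque": the same for the moment, N m; "finger_gap": finger opening in m.
Only numpy, scipy, OpenCV 4.12 (cv2) and the standard library are available. Lean on these libraries where they do the work, as an engineer would, in place of code of your own. Each camera call takes 0.05 s, during which the arm holds its last target.

### The job

Turn the selector on the grey station box from off to the three-dot mark, then take the hand scanner from its stand and aim it at the label of every pack that is there, holding it steady for a good second about 10 cm from each label, in this order: tall carton, long flat carton, round tub, small square box. Put the scanner back upright in its stand, then set all the packs upright on the floor of the empty yellow crate in front of you without letting them fall. Only when they are all in, turn the selector back to off; do not lift the scanner while the selector is anywhere but three dots, and leave the tape roll, the bottle and the black tray where they are.

Things in the scene. Friction and masses are not known exactly. Their poses are not given: they have to be found in the camera images.
- station: Grey control box fixed to the table, 180 x 150 x 60 mm high (x, y, z); origin at the centre of its underside; position and yaw vary. Its knob's axis is at x = -22 mm, y = 0. White marks 45 mm round it: off (a bar) on the box's -x side; then clockwise from above, every 30 degrees, one to five dots, so three dots lie on the box's +y side of the knob.
- selector_grip (a point): Point on the knob's vertical axis at the height to grip, 97 mm above the table. The black knob has a raised straight bar 57 mm long, 14 mm thick, from 74 to 104 mm above the table, to be pinched across its thickness; a white line on top marks its pointing end. This frame turns with the knob: x runs along the bar, the pointing end is at -x.
- selector (a joint): Angle of the selector knob in rad: 0 at off, growing clockwise seen from above, detents every 0.5236 (30 degrees) that pull it in with up to about 0.08 N m; 1.571 is the three-dot mark, 2.618 the end stop. It starts at off. It stays where it is left and settles into the nearest detent when let go.
- stand: Fixed grey tray-like scanner stand, 112 x 96 mm, with a rim 16 mm high and 6 mm thick round a flat floor 6 mm above the table (100 x 84 mm inside the rim). Origin at the centre of its underside; position and yaw vary.
- stand_seat (a point): Centre of the stand's inner floor, 6 mm above the table, where the scanner's origin rests (within about 15 mm).
- scanner: Loose hand scanner, 0.16 kg, 155 mm tall, upright in its stand with about the stand's yaw: grey head at the bottom (74 mm in x, 46 in y, 45 tall), above it a black handle 36 (x) by 30 mm (y), from 38 to 153 mm up, its centre line at x = -8 mm. Origin on its flat underside, z up along the handle. Pinch the handle across y, from above, 100 to 130 mm up.
- scan_window (a point): Centre of the scanner's window, at x = 26, z = 15.5 mm in the scanner's frame. Its z axis is the reading beam, 30 degrees forward (to the scanner's +x) of straight down; its y axis is the scanner's y. A label is read if kept within 15 mm of the beam (x and y here) and 60 to 140 mm along it for 0.8 s. The scanner may be held upright or tilted.
- tall_carton: Loose. Yaw varies; sometimes absent. Tall upright black carton, 90 x 56 x 110 mm high (x, y, z), about 0.3 kg; origin at the centre of its underside. Grip it near its top.
- long_carton: Loose. Yaw varies; sometimes absent. Long flat black carton, 140 x 60 x 50 mm high, about 0.3 kg; origin at the centre of its underside. Its label lies 42 mm towards its +x end.
- tub: Loose. Yaw varies; sometimes absent. Round white tub with a clear lid, 64 mm in diameter (lid 68 mm), 60 mm high, about 0.25 kg; origin at the centre of its underside.
- square_box: Loose. Yaw varies; sometimes absent. Small square black box, 62 x 62 x 60 mm high, about 0.22 kg; origin at the centre of its underside.
- tall_carton_label (a point): Tall carton: Centre of its white label (about 40 x 32 mm, lying flat, with plain bars), on the top face; z axis up.
- long_carton_label (a point): Long flat carton: Centre of its white label (about 40 x 32 mm, lying flat, with plain bars), on the top face; z axis up.
- tub_label (a point): Round tub: Centre of its white label (about 40 x 32 mm, lying flat, with plain bars), on the top face; z axis up.
- square_box_label (a point): Small square box: Centre of its white label (about 40 x 32 mm, lying flat, with plain bars), on the top face; z axis up.
- crate: The empty yellow open crate in front of the robot, on its left, fixed, 350 x 260 mm outside (x, y), walls 5 mm thick and 60 mm high, floor 5 mm thick; origin at the centre of its underside; position and yaw vary. All packs fit on its floor, with room for the fingers, two by two at x = +-80 mm, y = +-62 mm in this frame.
- tape_roll: Bystander: cardboard tape roll lying flat, 90 mm across, 45 mm high; origin at the centre of its underside.
- sanitiser: Bystander: white bottle, 60 mm across, 160 mm tall; origin at the centre of its underside.
- tray_stack: Bystander: open black tray, 160 x 110 x 50 mm; origin at the centre of its underside.
Things that resemble listed ones, but are neither listed nor needed, are in the scene too. Leave any green, orange or red look-alike of the tall_carton alone.

How it is judged:
On the way, in this order (a step that is already met when the one before it is completed fails the run):
1. the selector stands in the detent of the three-dot mark (value of joint selector between 1.42 and 1.72 rad and contact force between the fingers and selector below 0.5 N), for 0.3 s.
2. the scanner is aimed steadily at the label of the tall carton (label within 15 mm of the beam either way, 60 to 140 mm from the window) (x of tall_carton_label in the frame of scan_window between -0.015 and 0.015 m and y of tall_carton_label in the frame of scan_window between -0.015 and 0.015 m and z of tall_carton_label in the frame of scan_window between 0.06 and 0.14 m), for 0.8 s.
3. the scanner is aimed steadily at the label of the long flat carton (label within 15 mm of the beam either way, 60 to 140 mm from the window) (x of long_carton_label in the frame of scan_window between -0.015 and 0.015 m and y of long_carton_label in the frame of scan_window between -0.015 and 0.015 m and z of long_carton_label in the frame of scan_window between 0.06 and 0.14 m), for 0.8 s.
4. the scanner is aimed steadily at the label of the round tub (label within 15 mm of the beam either way, 60 to 140 mm from the window) (x of tub_label in the frame of scan_window between -0.015 and 0.015 m and y of tub_label in the frame of scan_window between -0.015 and 0.015 m and z of tub_label in the frame of scan_window between 0.06 and 0.14 m), for 0.8 s.
5. the scanner is aimed steadily at the label of the small square box (label within 15 mm of the beam either way, 60 to 140 mm from the window) (x of square_box_label in the frame of scan_window between -0.015 and 0.015 m and y of square_box_label in the frame of scan_window between -0.015 and 0.015 m and z of square_box_label in the frame of scan_window between 0.06 and 0.14 m), for 0.8 s.
6. the scanner stands upright in its stand again, let go (horizontal distance between scanner and stand_seat below 0.016 m and z of scanner in the frame of stand_seat between -0.004 and 0.005 m and angle between scanner's own z axis and vertical below 0.08 rad and linear speed of scanner below 0.02 m/s and contact force between the fingers and scanner below 0.1 N), for 0.3 s.
7. all packs stand upright in the yellow crate, selector still at three dots (value of joint selector between 1.42 and 1.72 rad and x of tall_carton in the frame of crate between -0.15 and 0.15 m and y of tall_carton in the frame of crate between -0.105 and 0.105 m and z of each of tall_carton, long_carton, tub, square_box in the frame of crate below 0.013 m and angle between each of tall_carton, long_carton, tub, square_box's own z axis and vertical below 0.15 rad and linear speed of each of tall_carton, long_carton, tub, square_box below 0.03 m/s and x of long_carton in the frame of crate between -0.15 and 0.15 m and y of long_carton in the frame of crate between -0.105 and 0.105 m and x of tub in the frame of crate between -0.15 and 0.15 m and y of tub in the frame of crate between -0.105 and 0.105 m and x of square_box in the frame of crate between -0.15 and 0.15 m and y of square_box in the frame of crate between -0.105 and 0.105 m), for 0.3 s.
At the end, for the whole second after the job is handed in: Every pack that is there stands upright (within 0.15 rad) and at rest on the crate's floor, the scanner stands upright in its stand within 16 mm of the seat's centre, and the selector is in its off detent (below 0.13 rad); everything is let go (value of joint selector below 0.13 rad and horizontal distance between scanner and stand_seat below 0.016 m and z of scanner in the frame of stand_seat between -0.004 and 0.005 m and angle between scanner's own z axis and vertical below 0.08 rad and linear speed of scanner below 0.02 m/s and x of tall_carton in the frame of crate between -0.15 and 0.15 m and y of tall_carton in the frame of crate between -0.105 and 0.105 m and z of each of tall_carton, long_carton, tub, square_box in the frame of crate below 0.013 m and angle between each of tall_carton, long_carton, tub, square_box's own z axis and vertical below 0.15 rad and linear speed of each of tall_carton, long_carton, tub, square_box below 0.03 m/s and x of long_carton in the frame of crate between -0.15 and 0.15 m and y of long_carton in the frame of crate between -0.105 and 0.105 m and x of tub in the frame of crate between -0.15 and 0.15 m and y of tub in the frame of crate between -0.105 and 0.105 m and x of square_box in the frame of crate between -0.15 and 0.15 m and y of square_box in the frame of crate between -0.105 and 0.105 m); the robot touches nothing.
It fails at once if the scanner is lifted off its stand while the selector is not at the three-dot mark (z of scanner in the frame of stand_seat above 0.04 m and not (value of joint selector between 1.35 and 1.79 rad)).
It fails at once if a pack is let fall from a height ((contact force between the fingers and tall_carton below 0.1 N and height (world z) of tall_carton above 0.06 m and linear speed of tall_carton above 0.7 m/s) or (contact force between the fingers and long_carton below 0.1 N and height (world z) of long_carton above 0.06 m and linear speed of long_carton above 0.7 m/s) or (contact force between the fingers and tub below 0.1 N and height (world z) of tub above 0.06 m and linear speed of tub above 0.7 m/s) or (contact force between the fingers and square_box below 0.1 N and height (world z) of square_box above 0.06 m and linear speed of square_box above 0.7 m/s)).
It fails at once if the tape roll, the bottle or the black tray is disturbed (moved more than 30 mm) (distance of any of tape_roll, sanitiser, tray_stack from where it was at the start of the episode above 0.03 m).
Of tall_carton, long_carton, tub, square_box only 2 to 4 are there at a start; the rules pass over those that are not, and their reading is None.
At some moment in a run one of long_carton, tub, square_box may be knocked a few centimetres aside while the robot is not near it.
It also fails if it takes over 210 s, if anything falls off the work surface, if the arm or the gripper's body presses on something with over 40 N, if the wrist force passes 120 N, or if a joint passes its speed limit or range.

## Working session

There is one attempt and no reset: what is moved stays moved. The work goes in short steps, Python scripts to look and compute and a tool call to move; the robot and the scene stay as the last step left them, time stands still between calls to the robot, and variables do not carry over. Pictures are saved under pics/ and viewed, and the job is handed in when it is done.

Besides the shell and the picture viewer there is one more tool, called as name(argument=value, ...), one argument or row to a line, values as JSON. carry_out: Moves the arm, as the interface text tells. Its arguments: {"type":"object","properties":{"rows":{"type":"array"}},"required":["rows"]}

```bash
ls; mkdir -p pics; python3 - <<'E'
from plant import bot
import cv2,numpy as np
o=bot.get_obs()
print({k:np.round(v,3).tolist() for k,v in o.items()})
for n in ["scene","top","wrist"]:
    im,d=bot.get_image(n); cv2.imwrite(f"pics/a_{n}.png",im); np.save(f"pics/a_{n}.npy",d)
    c=bot.calibration(n); print(n,{k:np.round(v,4).tolist() for k,v in c.items()}, (d>0).mean())
E
```

```text
pics
{'time_s': 0.0, 'q': [1.079, 0.287, 1.578, -0.0, 1.279, -0.15], 'qd': [0.001, 0.001, 0.001, 0.001, -0.0, -0.001], 'tau': [0.0, -40.598, -29.263, -0.0, 0.006, -0.0], 'tcp_pos': [0.226, 0.635, 0.206], 'tool_rot': [-0.534, -3.095, 0.004], 'ft_force': [-0.436, 0.233, -0.909], 'ft_torque': [-0.02, -0.04, 0.045], 'finger_gap': 0.085}
scene {'camera_matrix': [[384.838, 0.0, 327.0687], [0.0, 384.838, 201.3515], [0.0, 0.0, 1.0]], 'rvec': [2.2984, 0.8599, -0.3052], 'tvec': [-0.3899, -0.287, 1.4604]} 0.99609375
top {'camera_matrix': [[393.3382, 0.0, 322.4286], [0.0, 393.3382, 201.1082], [0.0, 0.0, 1.0]], 'rvec': [2.134, -2.1345, 0.1592], 'tvec': [-0.0777, 0.5738, 0.9594]} 0.9959296875
wrist {'camera_matrix': [[324.3496, 0.0, 320.6158], [0.0, 324.3496, 202.2512], [0.0, 0.0, 1.0]], 'T_tool_cam': [[0.0008, -0.95, -0.3122, 0.08], [1.0, 0.0003, 0.0017, 0.0004], [-0.0015, -0.3122, 0.95, -0.1672], [0.0, 0.0, 0.0, 1.0]]} 0.99613671875
```

View pics/a_top.png

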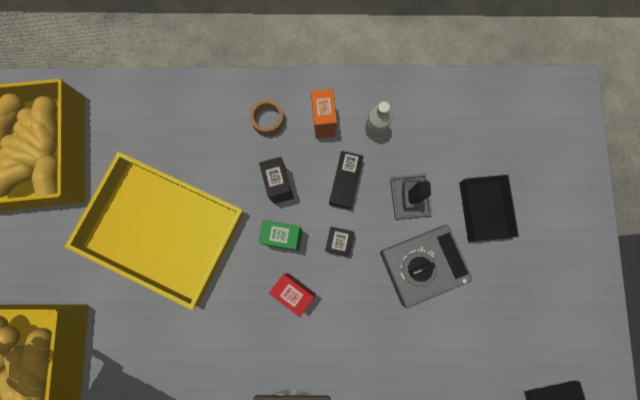

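View pics/a_scene.png

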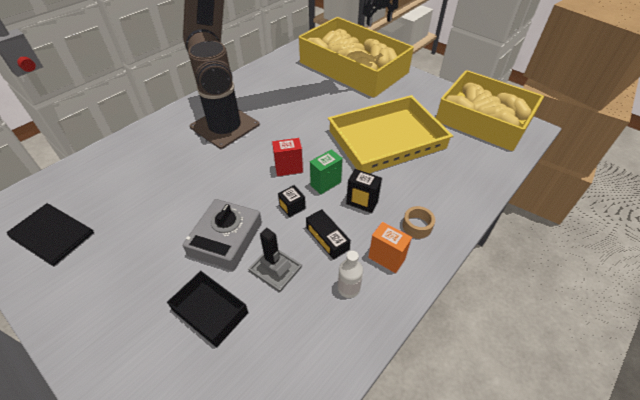

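View pics/a_wrist.png

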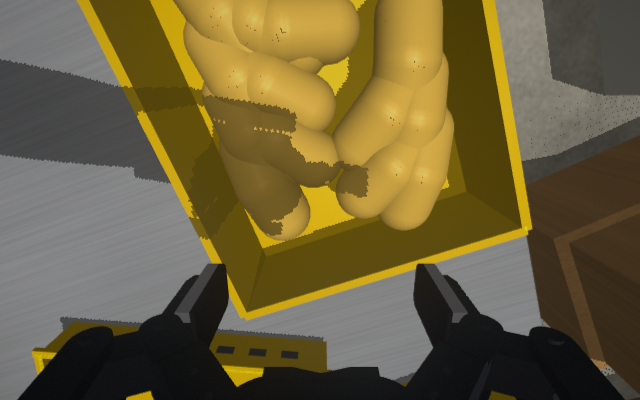

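Top view: tall black carton (276,180), long carton (346,180), square box (340,242), no tub, scanner (412,196), station (425,265), crate (155,230). Red, green and orange look-alikes stand around them. Now measuring.

```bash
cat > h.py <<'E'
import numpy as np,cv2
from scipy.spatial.transform import Rotation as R
from plant import bot
def cam(name,obs=None):
    c=bot.calibration(name); K=np.array(c["camera_matrix"])
    if name=="wrist":
        T=np.eye(4);T[:3,:3]=R.from_rotvec(obs["tool_rot"]).as_matrix();T[:3,3]=obs["tcp_pos"]
        T=T@np.array(c["T_tool_cam"])
        return K,T[:3,:3],T[:3,3]
    Rm=cv2.Rodrigues(np.array(c["rvec"]))[0]
    return K,Rm.T,-Rm.T@np.array(c["tvec"]).ravel()
def plane(c,uv,z):
    K,Rw,o=c; uv=np.atleast_2d(uv).astype(float)
    d=np.c_[(uv-K[:2,2])/[K[0,0],K[1,1]],np.ones(len(uv))]@Rw.T
    return o+d*((z-o[2])/d[:,2])[:,None]
def cloud(c,dep):
    K,Rw,o=c; v,u=np.mgrid[:dep.shape[0],:dep.shape[1]]
    p=np.stack([(u-K[0,2])/K[0,0]*dep,(v-K[1,2])/K[1,1]*dep,dep],-1)
    P=p@Rw.T+o; P[dep<=0]=np.nan; return P
def proj(c,P):
    K,Rw,o=c; p=(np.atleast_2d(P)-o)@Rw; p=p@K.T; return p[:,:2]/p[:,2:]
def snap(name,tag):
    o=bot.get_obs(); im,d=bot.get_image(name); cv2.imwrite(f"pics/{tag}.png",im)
    c=cam(name,o); return im,cloud(c,d),c,o
E
python3 - <<'E'
from h import *
c=cam("top"); im=cv2.imread("pics/a_top.png"); P=cloud(c,np.load("pics/a_top.npy"))
print("cam",c[2].round(3), "table z",[P[v,u].round(3).tolist() for u,v in[(300,340),(500,330),(320,70)]])
Z=P[...,2]
def rect(m,name):
    cs,_=cv2.findContours(m.astype(np.uint8),cv2.RETR_EXTERNAL,cv2.CHAIN_APPROX_NONE)
    for k in cs:
        if cv2.contourArea(k)<60: continue
        k=k[:,0]; zz=np.nanmedian(Z[k[:,1],k[:,0]])
        mm=np.zeros(m.shape,np.uint8); cv2.drawContours(mm,[k[:,None]],-1,1,-1)
        p=P[(mm>0)&m]; p=p[~np.isnan(p).any(1)]
        (cx,cy),(w,h),a=cv2.minAreaRect((p[:,:2]*1000).astype(np.float32))
        print(name,k.mean(0).round().tolist(),"z%.3f"%zz,"c",round(cx),round(cy),"size",round(w),round(h),"ang",round(a,1))
rect((Z>.1)&(Z<.12),"z110")
rect((Z>.045)&(Z<.055),"z50")
rect((Z>.0555)&(Z<.067),"z60")
hsv=cv2.cvtColor(im,cv2.COLOR_BGR2HSV)
rect((hsv[...,1]<60)&(hsv[...,2]>170)&(Z>.03),"white")
rect((Z>.068),"z>68")
rect((Z>.003)&(Z<.02),"low")
big=cv2.resize(im[140:320,230:530],None,fx=2.6,fy=2.6,interpolation=cv2.INTER_CUBIC); cv2.imwrite("pics/a_crop.png",big)
E
```

```text
cam [ 0.415 -0.088  1.037] table z [[0.225, -0.021, -0.001], [0.251, -0.527, -0.001], [0.955, -0.07, 0.001]]
z110 [22.0, 370.0] z0.102 c 180 606 size 84 137 ang 84.0
z110 [44.0, 337.0] z0.118 c 245 549 size 242 112 ang 35.1
z110 [292.0, 295.0] z0.109 c 344 -7 size 90 56 ang 53.4
z110 [423.0, 269.0] z0.103 c 403 -314 size 14 56 ang 21.7
z110 [279.0, 235.0] z0.109 c 484 24 size 90 56 ang 80.3
z110 [274.0, 177.0] z0.109 c 624 38 size 92 56 ang 15.7
z110 [380.0, 117.0] z0.106 c 776 -221 size 57 49 ang 72.7
z110 [323.0, 107.0] z0.109 c 801 -81 size 91 56 ang 6.0
z50 [72.0, 353.0] z0.050 c 205 524 size 212 7 ang 1.0
z50 [411.0, 196.0] z0.047 c 592 -308 size 68 41 ang 5.0
z50 [491.0, 208.0] z0.050 c 557 -504 size 160 113 ang 5.1
z50 [95.0, 218.0] z0.050 c 547 499 size 278 110 ang 1.5
z50 [346.0, 179.0] z0.049 c 631 -139 size 60 141 ang 76.7
z50 [73.0, 146.0] z0.051 c 728 575 size 304 11 ang 4.7
z60 [60.0, 336.0] z0.063 c 236 544 size 247 111 ang 31.6
z60 [340.0, 241.0] z0.059 c 471 -121 size 62 62 ang 77.4
z60 [426.0, 266.0] z0.058 c 412 -334 size 150 179 ang 22.2
z60 [155.0, 230.0] z0.060 
[... 742 characters left out ...]
01 -81 size 91 57 ang 6.0
z>68 [31.0, 151.0] z0.078 c 722 661 size 310 180 ang 5.9
low [292.0, 398.0] z0.009 c 92 -2 size 8 189 ang 0.2
low [559.0, 392.0] z0.019 c 106 -645 size 36 146 ang 10.1
low [27.0, 325.0] z0.010 c 249 676 size 81 141 ang 0.3
low [80.0, 343.0] z0.014 c 208 528 size 239 62 ang 15.5
low [220.0, 259.0] z0.011 c 429 184 size 6 259 ang 65.3
low [465.0, 212.0] z0.011 c 551 -449 size 161 10 ang 7.4
low [488.0, 209.0] z0.007 c 559 -514 size 152 88 ang 5.7
low [19.0, 192.0] z0.010 c 613 740 size 47 93 ang 5.7
low [409.0, 197.0] z0.012 c 592 -310 size 120 107 ang 9.5
low [160.0, 228.0] z0.009 c 507 352 size 329 251 ang 65.1
low [80.0, 157.0] z0.011 c 724 580 size 69 316 ang 84.3
```

View pics/a_crop.png

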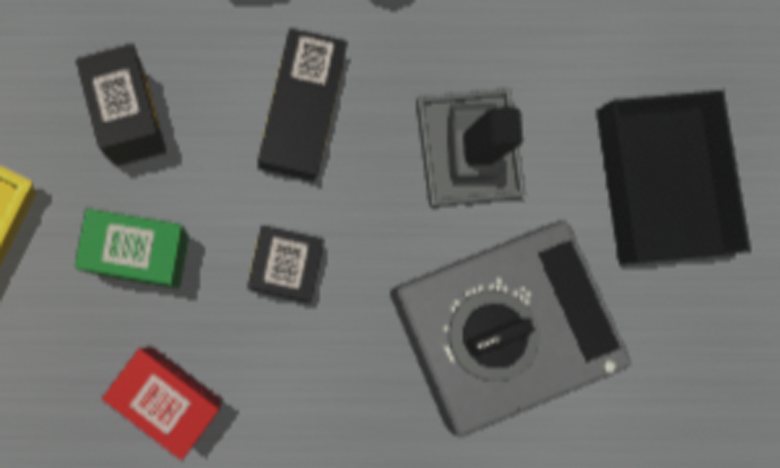

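```bash
cat >> h.py <<'E'
def to(pos_mm,yaw_y=None,start=None):
    """tool-frame shift (mm) to a world target (mm) and turn to vertical with jaw azimuth yaw_y (deg, mod 180)"""
    o=bot.get_obs(); Rt=R.from_rotvec(o["tool_rot"]); p=np.array(o["tcp_pos"])*1000
    az=np.degrees(np.arctan2(*Rt.as_matrix()[[1,0],1]))
    if start is not None:
        p=np.array(start[0]); az=start[1]; a=np.radians(az); Rt=R.from_matrix(np.c_[[-np.sin(a)*-1*-1,np.cos(a),0],[np.cos(a),np.sin(a),0],[0,0,-1]])
        M=Rt.as_matrix(); 
    d=Rt.inv().apply(np.array(pos_mm)-p)
    out=f"pos {p.round(1)} jaw az {az:.1f} tool-shift {d.round(1)}"
    if yaw_y is not None:
        dy=(yaw_y-az+90)%180-90; out+=f" turn_z {-np.radians(dy):.3f} ({dy:.1f} deg ccw)"
    print(out)
E
python3 - <<'E'
from h import *
to([520,150,260],22.2)
E
```

```text
pos [225.9 635.5 206.4] jaw az 70.4 tool-shift [-439.7 -359.   -53. ] turn_z 0.842 (-48.2 deg ccw)
```

carry_out(
  rows=[
    {"linear": [0, 0, -26], "rot": [0, 0, 0], "fingers": 100},
    {"linear": [0, 0, -26], "rot": [0, 0, 0], "fingers": 100},
    {"linear": [-27.5, -22.5, 0], "rot": [0, 0, 0], "fingers": 100},
    {"linear": [-27.5, -22.5, 0], "rot": [0, 0, 0], "fingers": 100},
    {"linear": [-27.5, -22.5, 0], "rot": [0, 0, 0], "fingers": 100},
    {"linear": [-27.5, -22.5, 0], "rot": [0, 0, 0], "fingers": 100},
    {"linear": [-27.5, -22.5, 0], "rot": [0, 0, 0], "fingers": 100},
    {"linear": [-27.5, -22.5, 0], "rot": [0, 0, 0], "fingers": 100},
    {"linear": [-27.5, -22.5, 0], "rot": [0, 0, 0], "fingers": 100},
    {"linear": [-27.5, -22.5, 0], "rot": [0, 0, 0], "fingers": 100},
    {"linear": [-27.5, -22.5, 0], "rot": [0, 0, 0], "fingers": 100},
    {"linear": [-27.5, -22.5, 0], "rot": [0, 0, 0], "fingers": 100},
    {"linear": [-27.5, -22.5, 0], "rot": [0, 0, 0], "fingers": 100},
    {"linear": [-27.5, -22.5, 0], "rot": [0, 0, 0], "fingers": 100},
    {"linear": [-27.5, -22.5, 0], "rot": [0, 0, 0], "fingers": 100},
    {"linear": [-27.5, -22.5, 0], "rot": [0, 0, 0], "fingers": 100},
    {"linear": [-27.5, -22.5, 0], "rot": [0, 0, 0], "fingers": 100},
    {"linear": [-27.5, -22.5, 0], "rot": [0, 0, 0], "fingers": 100},
  ],
)

```text
time_s: 1.95
tcp_pos: [0.5204, 0.1479, 0.2593]
tool_rot: [-0.534, -3.095, 0.0]
ft_force: [0.5, 0.7, -0.8]
finger_gap: 0.0849
```

```bash
python3 - <<'E'
from h import *
to([430,-300,260],22.2); print(np.round(bot.get_obs()["q"],3))
E
```

```text
pos [520.4 147.9 259.3] jaw az 70.4 tool-shift [ -65.  -452.3   -0.7] turn_z 0.841 (-48.2 deg ccw)
[ 0.089 -0.048  1.848  0.     1.341 -1.14 ]
```

carry_out(
  rows=[
    {"linear": [-4, -32.3, 0], "rot": [0, 0, 0], "fingers": 100},
    {"linear": [-4, -32.3, 0], "rot": [0, 0, 0], "fingers": 100},
    {"linear": [-4, -32.3, 0], "rot": [0, 0, 0], "fingers": 100},
    {"linear": [-5, -32.3, 0], "rot": [0, 0, 0], "fingers": 100},
    {"linear": [-5, -32.3, 0], "rot": [0, 0, 0], "fingers": 100},
    {"linear": [-5, -32.3, 0], "rot": [0, 0, 0], "fingers": 100},
    {"linear": [-5, -32.3, 0], "rot": [0, 0, 0], "fingers": 100},
    {"linear": [-5, -32.3, 0], "rot": [0, 0, 0], "fingers": 100},
    {"linear": [-5, -32.3, 0], "rot": [0, 0, 0], "fingers": 100},
    {"linear": [-5, -32.3, 0], "rot": [0, 0, 0], "fingers": 100},
    {"linear": [-5, -32.3, 0], "rot": [0, 0, 0], "fingers": 100},
    {"linear": [-5, -32.3, 0], "rot": [0, 0, 0], "fingers": 100},
    {"linear": [-5, -32.3, 0], "rot": [0, 0, 0], "fingers": 100},
    {"linear": [-5, -32.3, 0], "rot": [0, 0, 0], "fingers": 100},
    {"linear": [0, 0, 0], "rot": [0, 0, 0.14], "fingers": 100},
    {"linear": [0, 0, 0], "rot": [0, 0, 0.14], "fingers": 100},
    {"linear": [0, 0, 0], "rot": [0, 0, 0.14], "fingers": 100},
    {"linear": [0, 0, 0], "rot": [0, 0, 0.14], "fingers": 100},
    {"linear": [0, 0, 0], "rot": [0, 0, 0.14], "fingers": 100},
    {"linear": [0, 0, 0], "rot": [0, 0, 0.14], "fingers": 100},
  ],
)

```text
time_s: 3.95
tcp_pos: [0.4314, -0.299, 0.2591]
tool_rot: [-1.757, -2.603, -0.0]
ft_force: [0.6, -0.2, -0.4]
finger_gap: 0.0853
```

```bash
python3 - <<'E'
from h import *
im,P,c,o=snap("wrist","b_wrist")
np.save("pics/b.npy",P)
to([403,-314,78],22.2); print(np.round(o["q"],3))
Z=P[...,2]
for lo,hi in [(.09,.115),(.055,.065),(.011,.019)]:
    m=((Z>lo)&(Z<hi)).astype(np.uint8)
    cs,_=cv2.findContours(m,cv2.RETR_EXTERNAL,cv2.CHAIN_APPROX_NONE)
    for k in cs:
        if cv2.contourArea(k)<300: continue
        mm=np.zeros_like(m); cv2.drawContours(mm,[k],-1,1,-1)
        p=P[(mm>0)&(m>0)]; r=cv2.minAreaRect((p[:,:2]*1000).astype(np.float32)); print(lo,k.mean(0).round(),np.round(r[0],1),np.round(r[1],1),round(r[2],1),"z",np.median(p[:,2]).round(3))
E
```

```text
pos [ 431.5 -299.   259.1] jaw az 21.7 tool-shift [ -3.5 -31.9 181.1] turn_z -0.008 (0.5 deg ccw)
[-0.799 -0.085  1.884 -0.     1.344 -1.183]
0.09 [[444. 230.]] [ 577.6 -301.2] [39.8 19.4] 47.2 z 0.103
0.09 [[628. 229.]] [ 764.7 -228.1] [25.7 58.2] 25.2 z 0.103
0.09 [[292. 180.]] [ 405.2 -312.3] [14.2 56.2] 21.9 z 0.104
0.055 [[295. 182.]] [ 413.3 -332.4] [149.8 178.1] 22.0 z 0.061
0.055 [[425.  26.]] [ 473.1 -119.2] [62.2 62.3] 77.7 z 0.061
0.011 [[355. 341.]] [ 582.7 -543.6] [166.5  71. ] 33.6 z 0.015
0.011 [[ 30. 281.]] [ 115.6 -630.5] [ 48.5 144.8] 29.9 z 0.016
0.011 [[424. 205.]] [ 593.4 -308.6] [112.5  96.5] 5.6 z 0.016
```

View pics/b_wrist.png

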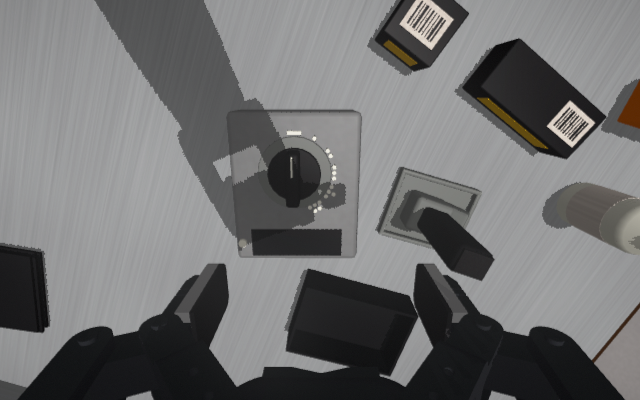

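```bash
python3 - <<'E'
from h import *
to([404.5,-312.7,78],22.0)
E
```

```text
pos [ 431.5 -299.   259.1] jaw az 21.7 tool-shift [ -2.9 -30.1 181.1] turn_z -0.004 (0.3 deg ccw)
```

carry_out(
  rows=[
    {"linear": [-1, -15, 0], "rot": [0, 0, 0], "fingers": 100},
    {"linear": [-2, -15, 0], "rot": [0, 0, -0.005], "fingers": 100},
    {"linear": [0, 0, 20], "rot": [0, 0, 0], "fingers": 100},
    {"linear": [0, 0, 20], "rot": [0, 0, 0], "fingers": 100},
    {"linear": [0, 0, 20], "rot": [0, 0, 0], "fingers": 100},
    {"linear": [0, 0, 20], "rot": [0, 0, 0], "fingers": 100},
    {"linear": [0, 0, 20], "rot": [0, 0, 0], "fingers": 100},
    {"linear": [0, 0, 20], "rot": [0, 0, 0], "fingers": 100},
    {"linear": [0, 0, 20], "rot": [0, 0, 0], "fingers": 100},
    {"linear": [0, 0, 20], "rot": [0, 0, 0], "fingers": 100},
    {"linear": [0, 0, 11], "rot": [0, 0, 0], "fingers": 100},
    {"linear": [0, 0, 10], "rot": [0, 0, 0], "fingers": 100},
    {"linear": [0, 0, 0], "rot": [0, 0, 0], "fingers": 100},
    {"linear": [0, 0, 0], "rot": [0, 0, 0], "fingers": 100},
  ],
)

```text
time_s: 5.4
tcp_pos: [0.4052, -0.3138, 0.0791]
tool_rot: [1.743, 2.613, -0.0]
ft_force: [-0.5, -0.4, 1.3]
finger_gap: 0.0851
```

carry_out(
  rows=[
    {"linear": [0, 0, 0], "rot": [0, 0, 0], "fingers": 10},
    {"linear": [0, 0, 0], "rot": [0, 0, 0], "fingers": 10},
    {"linear": [0, 0, 0], "rot": [0, 0, 0], "fingers": 10},
    {"linear": [0, 0, 0], "rot": [0, 0, 0], "fingers": 10},
    {"linear": [0, 0, 0], "rot": [0, 0, 0], "fingers": 10},
    {"linear": [0, 0, 0], "rot": [0, 0, 0], "fingers": 10},
    {"linear": [0, 0, 0], "rot": [0, 0, 0], "fingers": 10},
    {"linear": [0, 0, 0], "rot": [0, 0, 0], "fingers": 10},
    {"linear": [0, 0, 0], "rot": [0, 0, 0], "fingers": 10},
    {"linear": [0, 0, 0], "rot": [0, 0, 0], "fingers": 10},
  ],
)

```text
time_s: 6.4
tcp_pos: [0.405, -0.3135, 0.0789]
tool_rot: [1.744, 2.613, -0.0]
ft_force: [-2.6, 1.3, 4.8]
finger_gap: 0.0097
```

```bash
python3 - <<'E'
from h import *
o=bot.get_obs(); print(o["ft_force"],o["ft_torque"],o["finger_gap"])
to([404.5,-312.7,78],-68.0)
E
```

```text
[-2.62083951  1.34549548  4.8234418 ] [ 0.15555099  0.34956337 -0.04800441] 0.009663972978948157
pos [ 405.  -313.5   78.9] jaw az 22.6 tool-shift [ 0.9 -0.2  0.9] turn_z -1.561 (89.4 deg ccw)
```

```bash
python3 - <<'E'
from h import *
im,P,c,o=snap("wrist","c_wrist"); print(o["finger_gap"])
E
```

```text
0.009663972978948157
```

View pics/c_wrist.png

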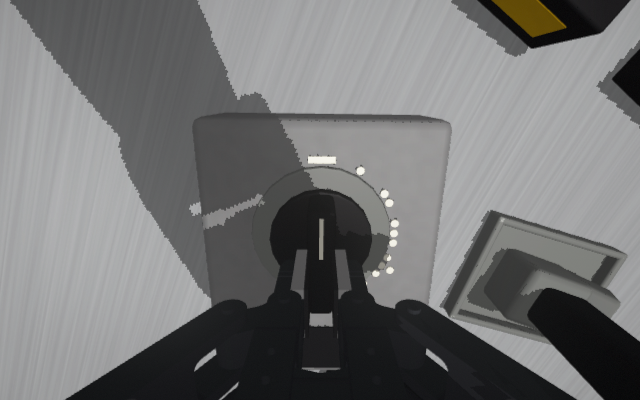

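carry_out(
  rows=[
    {"linear": [0, 0, 0], "rot": [0, 0, 0.1], "fingers": 10},
    {"linear": [0, 0, 0], "rot": [0, 0, 0.1], "fingers": 10},
    {"linear": [0, 0, 0], "rot": [0, 0, 0.1], "fingers": 10},
    {"linear": [0, 0, 0], "rot": [0, 0, 0.1], "fingers": 10},
    {"linear": [0, 0, 0], "rot": [0, 0, 0.1], "fingers": 10},
    {"linear": [0, 0, 0], "rot": [0, 0, 0.1], "fingers": 10},
    {"linear": [0, 0, 0], "rot": [0, 0, 0.1], "fingers": 10},
    {"linear": [0, 0, 0], "rot": [0, 0, 0.1], "fingers": 10},
    {"linear": [0, 0, 0], "rot": [0, 0, 0.1], "fingers": 10},
    {"linear": [0, 0, 0], "rot": [0, 0, 0.1], "fingers": 10},
    {"linear": [0, 0, 0], "rot": [0, 0, 0.1], "fingers": 10},
    {"linear": [0, 0, 0], "rot": [0, 0, 0.1], "fingers": 10},
    {"linear": [0, 0, 0], "rot": [0, 0, 0.1], "fingers": 10},
    {"linear": [0, 0, 0], "rot": [0, 0, 0.1], "fingers": 10},
    {"linear": [0, 0, 0], "rot": [0, 0, 0.1], "fingers": 10},
    {"linear": [0, 0, 0], "rot": [0, 0, 0.08], "fingers": 10},
    {"linear": [0, 0, 0], "rot": [0, 0, 0], "fingers": 10},
    {"linear": [0, 0, 0], "rot": [0, 0, 0], "fingers": 10},
  ],
)

```text
time_s: 8.25
tcp_pos: [0.4049, -0.3134, 0.0789]
tool_rot: [-3.083, -0.601, 0.001]
ft_force: [-2.4, 0.7, 5.5]
finger_gap: 0.0099
```

```bash
python3 - <<'E'
from h import *
o=bot.get_obs(); print(o["ft_force"],o["ft_torque"],o["finger_gap"],np.round(o["q"],3))
to([404.5,-312.7,78],-68.0)
im,P,c,o=snap("wrist","d_wrist"); print(o["finger_gap"])
E
```

```text
[-2.35135328  0.65661609  5.50609994] [ 0.22530558  0.52022724 -0.01316987] 0.009924456445027709 [-0.857  0.077  2.072 -0.     0.993  0.329]
pos [ 404.9 -313.4   78.9] jaw az -67.9 tool-shift [-0.1 -0.8  0.9] turn_z 0.001 (-0.1 deg ccw)
0.009924456445027709
```

View pics/d_wrist.png

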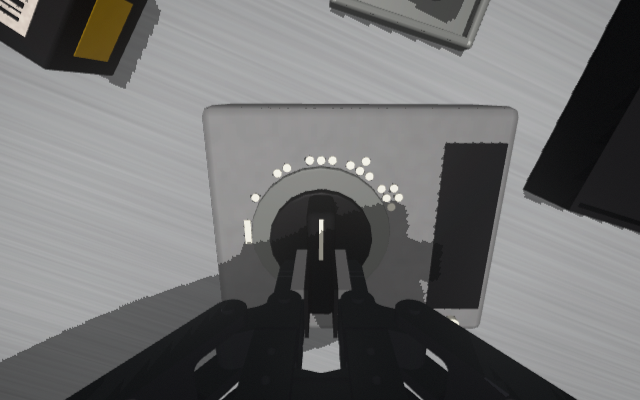

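The knob line at (321,225) now points at the three dots (321,160). Next I release it, rise and wait.

carry_out(
  rows=[
    {"linear": [0, 0, 0], "rot": [0, 0, 0], "fingers": 100},
    {"linear": [0, 0, 0], "rot": [0, 0, 0], "fingers": 100},
    {"linear": [0, 0, 0], "rot": [0, 0, 0], "fingers": 100},
    {"linear": [0, 0, 0], "rot": [0, 0, 0], "fingers": 100},
    {"linear": [0, 0, 0], "rot": [0, 0, 0], "fingers": 100},
    {"linear": [0, 0, 0], "rot": [0, 0, 0], "fingers": 100},
    {"linear": [0, 0, -20], "rot": [0, 0, 0], "fingers": 100},
    {"linear": [0, 0, -20], "rot": [0, 0, 0], "fingers": 100},
    {"linear": [0, 0, -30], "rot": [0, 0, 0], "fingers": 100},
    {"linear": [0, 0, -30], "rot": [0, 0, 0], "fingers": 100},
    {"linear": [0, 0, -30], "rot": [0, 0, 0], "fingers": 100},
    {"linear": [0, 0, -30], "rot": [0, 0, 0], "fingers": 100},
    {"linear": [0, 0, -20], "rot": [0, 0, 0], "fingers": 100},
  ],
)

```text
time_s: 9.6
tcp_pos: [0.4055, -0.3139, 0.2613]
tool_rot: [3.081, 0.6, 0.003]
ft_force: [0.6, 0.2, 0.4]
finger_gap: 0.0848
```

```bash
python3 - <<'E'
from h import *
im,P,c,o=snap("wrist","e_wrist"); Z=P[...,2]
def rects(P,lo,hi,amin=300):
    Z=P[...,2]; m=((Z>lo)&(Z<hi)).astype(np.uint8)
    cs,_=cv2.findContours(m,cv2.RETR_EXTERNAL,cv2.CHAIN_APPROX_NONE)
    for k in cs:
        if cv2.contourArea(k)<amin: continue
        mm=np.zeros_like(m); cv2.drawContours(mm,[k],-1,1,-1)
        p=P[(mm>0)&(m>0)]; r=cv2.minAreaRect((p[:,:2]*1000).astype(np.float32)); print(lo,k.mean(0).round(),np.round(r[0],1),np.round(r[1],1),round(r[2],1),"z",np.median(p[:,2]).round(3))
for b in [(.1,.115),(.155,.165),(.03,.052),(.011,.019)]: rects(P,*b)
to([585,-309,260],95)
E
```

```text
0.1 [[ 12. 373.]] [ 24.9 -49.1] [74.9 14.2] 25.9 z 0.107
0.1 [[319. 177.]] [ 405.4 -312.8] [56.  13.4] 21.7 z 0.104
0.1 [[ 20. 125.]] [342.  -11.7] [76.  57.8] 53.3 z 0.111
0.03 [[ 35. 321.]] [ 42.3 -19.7] [105.   33.4] 64.3 z 0.041
0.03 [[ 70. 112.]] [354.6 -26.6] [104.2  46.9] 22.5 z 0.042
0.03 [[203.  57.]] [ 467.8 -148.5] [12.4 62.5] 88.2 z 0.042
0.03 [[528.  97.]] [ 559.3 -502.8] [160.6 112.4] 5.2 z 0.046
0.03 [[374.  22.]] [ 573.3 -308.5] [30.8 46. ] 2.4 z 0.046
0.03 [[79. 11.]] [464.2 -16. ] [ 3.4 28.5] 78.0 z 0.041
0.011 [[ 52. 297.]] [ 53.8 -19.7] [152.5  88.1] 89.3 z 0.013
0.011 [[549.  88.]] [ 581.2 -541.5] [175.1  75.5] 34.8 z 0.015
0.011 [[373.  39.]] [ 575.5 -310.1] [76.6 96. ] 5.7 z 0.016
pos [ 406.6 -315.   264.7] jaw az -67.9 tool-shift [167.6  61.3   5.7] turn_z 0.298 (-17.1 deg ccw)
```

View pics/e_wrist.png

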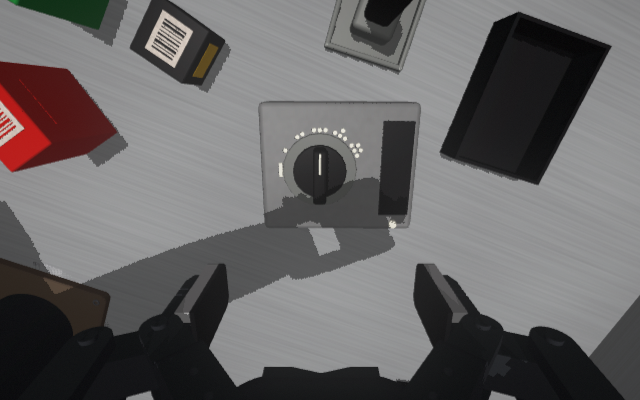

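carry_out(
  rows=[
    {"linear": [0, 0, 0], "rot": [0, 0, 0.1], "fingers": 100},
    {"linear": [0, 0, 0], "rot": [0, 0, 0.1], "fingers": 100},
    {"linear": [0, 0, 0], "rot": [0, 0, 0.1], "fingers": 100},
    {"linear": [26, 1, 0], "rot": [0, 0, 0], "fingers": 100},
    {"linear": [26, 1, 0], "rot": [0, 0, 0], "fingers": 100},
    {"linear": [26, 1, 0], "rot": [0, 0, 0], "fingers": 100},
    {"linear": [26, 1, 0], "rot": [0, 0, 0], "fingers": 100},
    {"linear": [26, 1, 0], "rot": [0, 0, 0], "fingers": 100},
    {"linear": [26, 1, 0], "rot": [0, 0, 0], "fingers": 100},
    {"linear": [0, 0, 0], "rot": [0, 0, 0], "fingers": 100},
    {"linear": [0, 0, 0], "rot": [0, 0, 0], "fingers": 100},
  ],
)

```text
time_s: 10.75
tcp_pos: [0.5607, -0.3058, 0.2571]
tool_rot: [-3.138, -0.134, 0.003]
ft_force: [0.1, -1.0, -1.2]
finger_gap: 0.0853
```

```bash
cat >> h.py <<'E'
def rects(P,lo,hi,amin=300):
    Z=P[...,2]; m=((Z>lo)&(Z<hi)).astype(np.uint8)
    cs,_=cv2.findContours(m,cv2.RETR_EXTERNAL,cv2.CHAIN_APPROX_NONE)
    for k in cs:
        if cv2.contourArea(k)<amin: continue
        mm=np.zeros_like(m); cv2.drawContours(mm,[k],-1,1,-1)
        p=P[(mm>0)&(m>0)]; r=cv2.minAreaRect((p[:,:2]*1000).astype(np.float32)); print(lo,k.mean(0).round(),np.round(r[0],1),np.round(r[1],1),round(r[2],1),"z",np.median(p[:,2]).round(3))
E
python3 - <<'E'
from h import *
im,P,c,o=snap("wrist","f_wrist"); Z=P[...,2]
for b in [(.156,.165),(.03,.052),(.011,.019)]: rects(P,*b)
to([585,-309,102],95)
E
```

```text
0.156 [[327. 164.]] [ 586.6 -308.2] [34.4 28.4] 1.9 z 0.162
0.03 [[101. 288.]] [365.9 -22.2] [91.7 20. ] 42.7 z 0.041
0.03 [[318. 226.]] [ 482.6 -306.2] [  5.9 177.9] 20.7 z 0.041
0.03 [[181. 213.]] [ 484.9 -136.8] [85.7 42.8] 33.0 z 0.042
0.03 [[ 62. 192.]] [502.8  10. ] [103.8  47.7] 48.1 z 0.041
0.03 [[485. 176.]] [ 559.1 -502.8] [160.4 111.6] 5.2 z 0.046
0.03 [[323. 130.]] [ 596.8 -307.9] [74.1 46. ] 2.2 z 0.047
0.03 [[37. 89.]] [618.9  17.7] [ 47.7 104.6] 75.2 z 0.041
0.03 [[176.  84.]] [ 633.2 -137.6] [ 61.3 140.1] 76.6 z 0.051
0.011 [[498. 194.]] [ 541.9 -544.3] [ 76.1 173.8] 64.8 z 0.015
0.011 [[326. 129.]] [ 593.4 -308.3] [111.6  96.1] 5.5 z 0.016
0.011 [[57. 77.]] [632.3  12.8] [89.4  5. ] 13.7 z 0.015
pos [ 560.3 -305.9  257.5] jaw az -85.1 tool-shift [ 24.5   5.3 155.4] turn_z -0.002 (0.1 deg ccw)
```

View pics/f_wrist.png

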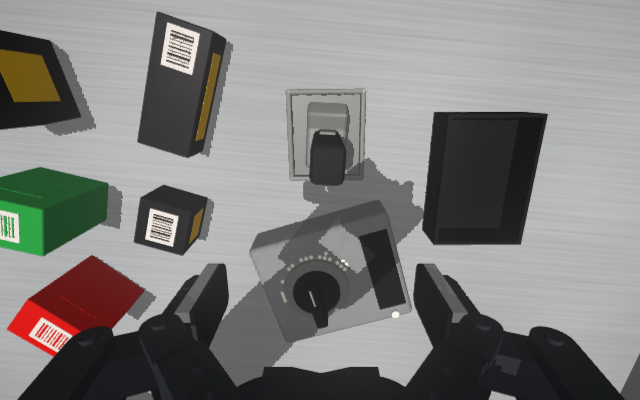

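carry_out(
  rows=[
    {"linear": [0, 0, 0], "rot": [0, 0, 0.05], "fingers": 100},
    {"linear": [13, 1.5, 0], "rot": [0, 0, 0], "fingers": 100},
    {"linear": [14, 1.5, 0], "rot": [0, 0, 0], "fingers": 100},
    {"linear": [0, 0, 0], "rot": [0, 0, 0], "fingers": 100},
    {"linear": [0, 0, 20], "rot": [0, 0, 0], "fingers": 100},
    {"linear": [0, 0, 20], "rot": [0, 0, 0], "fingers": 100},
    {"linear": [0, 0, 20], "rot": [0, 0, 0], "fingers": 100},
    {"linear": [0, 0, 20], "rot": [0, 0, 0], "fingers": 100},
    {"linear": [0, 0, 20], "rot": [0, 0, 0], "fingers": 100},
    {"linear": [0, 0, 20], "rot": [0, 0, 0], "fingers": 100},
    {"linear": [0, 0, 20], "rot": [0, 0, 0], "fingers": 100},
    {"linear": [0, 0, 15], "rot": [0, 0, 0], "fingers": 100},
    {"linear": [0, 0, 0], "rot": [0, 0, 0], "fingers": 100},
    {"linear": [0, 0, 0], "rot": [0, 0, 0], "fingers": 100},
  ],
)

```text
time_s: 12.2
tcp_pos: [0.5878, -0.3084, 0.1039]
tool_rot: [3.141, 0.054, -0.0]
ft_force: [0.1, 0.0, 0.3]
finger_gap: 0.0855
```

```bash
python3 - <<'E'
from h import *
im,P,c,o=snap("wrist","g_wrist")
to([587.5,-308,102],92)
im,P,c,o=snap("top","g_top"); cv2.imwrite("pics/g_crop.png",cv2.resize(im[130:320,230:530],None,fx=2.6,fy=2.6))
E
```

```text
pos [ 588.4 -308.7  104.8] jaw az -88.0 tool-shift [-0.9 -0.7  2.8] turn_z -0.000 (0.0 deg ccw)
```

View pics/g_wrist.png

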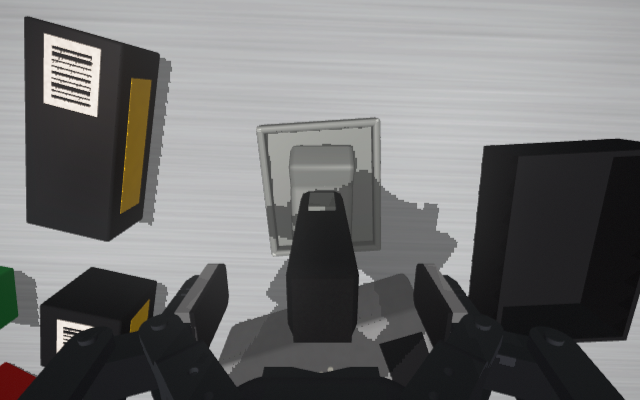

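The handle is centred between the fingers (322,270), so I close.

carry_out(
  rows=[
    {"linear": [0, 0, 0], "rot": [0, 0, 0], "fingers": 20},
    {"linear": [0, 0, 0], "rot": [0, 0, 0], "fingers": 20},
    {"linear": [0, 0, 0], "rot": [0, 0, 0], "fingers": 20},
    {"linear": [0, 0, 0], "rot": [0, 0, 0], "fingers": 20},
    {"linear": [0, 0, 0], "rot": [0, 0, 0], "fingers": 20},
    {"linear": [0, 0, 0], "rot": [0, 0, 0], "fingers": 20},
    {"linear": [0, 0, 0], "rot": [0, 0, 0], "fingers": 20},
    {"linear": [0, 0, 0], "rot": [0, 0, 0], "fingers": 20},
    {"linear": [0, 0, 0], "rot": [0, 0, 0], "fingers": 20},
    {"linear": [0, 0, -10], "rot": [0, 0, 0], "fingers": 20},
    {"linear": [0, 0, -10], "rot": [0, 0, 0], "fingers": 20},
  ],
)

```text
time_s: 13.4
tcp_pos: [0.5871, -0.3074, 0.1226]
tool_rot: [-3.139, -0.055, 0.004]
ft_force: [-0.7, -1.1, -1.2]
finger_gap: 0.0292
```

```bash
python3 - <<'E'
from h import *
o=bot.get_obs(); print(o["finger_gap"],o["ft_force"])
im,P,c,o=snap("wrist","h_wrist")
to([587.5,-308,102],92)
im,P,c,o=snap("top","h_top")
for b in [(.055,.068),(.045,.054),(.1,.115),(.13,.2)]: rects(P,*b,150)
E
```

```text
0.029196094764447858 [-0.71290499 -1.12319291 -1.18939592]
pos [ 588.5 -308.3  125.6] jaw az -88.0 tool-shift [-1.  -0.4 23.6] turn_z -0.000 (0.0 deg ccw)
0.055 [[ 55. 333.]] [249.8 562.2] [273.8 132.3] 40.0 z 0.063
0.055 [[452. 271.]] [ 392.4 -407.3] [ 77.1 152.3] 67.7 z 0.06
0.055 [[340. 241.]] [ 471.3 -120.6] [61.7 62.2] 77.4 z 0.06
0.055 [[155. 230.]] [503.4 344.9] [363.3 270.5] 65.1 z 0.06
0.055 [[ 70. 144.]] [729.7 576.7] [308.5  14.9] 4.0 z 0.062
0.045 [[346. 179.]] [ 631.2 -138.7] [ 60.  140.6] 76.8 z 0.05
0.1 [[ 22. 371.]] [180.8 607.4] [ 85.8 139.7] 83.3 z 0.108
0.1 [[ 46. 337.]] [246.9 548.7] [240.7 111.9] 35.5 z 0.108
0.1 [[292. 295.]] [344.1  -6.8] [89.9 56.1] 53.6 z 0.11
0.1 [[279. 235.]] [483.5  24.2] [89.9 55.9] 80.4 z 0.11
0.1 [[274. 177.]] [623.1  38.1] [90.1 56.2] 15.6 z 0.11
0.1 [[324. 107.]] [800.9 -81. ] [91.6 56. ] 5.7 z 0.11
```

View pics/h_wrist.png

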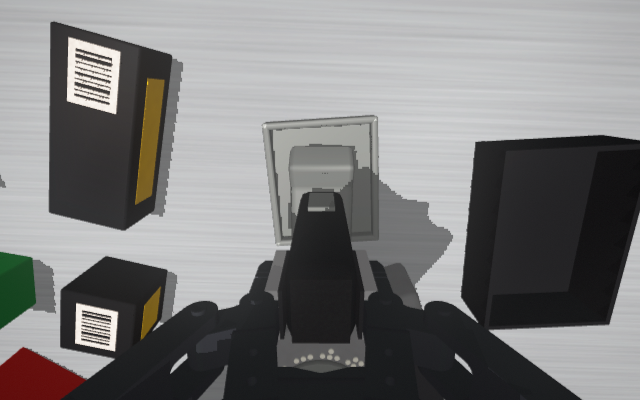

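View pics/h_top.png

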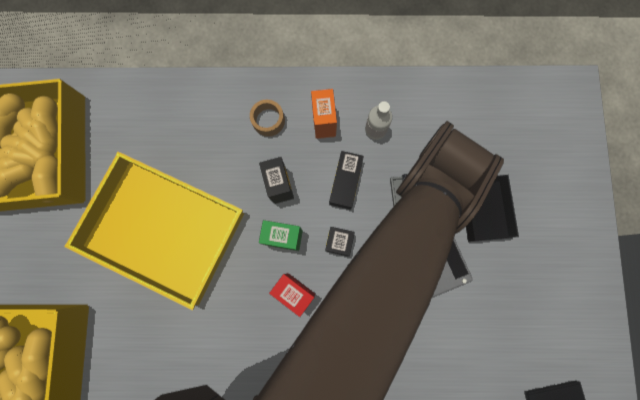

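carry_out(
  rows=[
    {"linear": [0, 0, -20], "rot": [0, 0, 0], "fingers": 20},
    {"linear": [0, 0, -20], "rot": [0, 0, 0], "fingers": 20},
    {"linear": [0, 0, -20], "rot": [0, 0, 0], "fingers": 20},
    {"linear": [0, 0, -20], "rot": [0, 0, 0], "fingers": 20},
    {"linear": [0, 0, -20], "rot": [0, 0, 0], "fingers": 20},
    {"linear": [0, 0, -20], "rot": [0, 0, 0], "fingers": 20},
    {"linear": [0, 0, -20], "rot": [0, 0, 0], "fingers": 20},
    {"linear": [0, 0, -15], "rot": [0, 0, 0], "fingers": 20},
    {"linear": [-1.5, -15, 0], "rot": [0, 0, 0], "fingers": 20},
    {"linear": [-3, -30, 0], "rot": [0, 0, 0], "fingers": 20},
    {"linear": [-3, -30, 0], "rot": [0, 0, 0], "fingers": 20},
    {"linear": [-3, -30, 0], "rot": [0, 0, 0], "fingers": 20},
    {"linear": [-3, -30, 0], "rot": [0, 0, 0], "fingers": 20},
    {"linear": [-3, -30, 0], "rot": [0, 0, 0], "fingers": 20},
    {"linear": [-3, -30, 0], "rot": [0, 0, 0], "fingers": 20},
    {"linear": [-3, -30, 0], "rot": [0, 0, 0], "fingers": 20},
    {"linear": [-3, -30, 0], "rot": [0, 0, 0], "fingers": 20},
    {"linear": [-3, -30, 0], "rot": [0, 0, 0], "fingers": 20},
    {"linear": [-3, -30, 0], "rot": [0, 0, 0], "fingers": 20},
    {"linear": [-3, -20, 0], "rot": [0, 0, 0], "fingers": 20},
  ],
)

```text
time_s: 15.5
tcp_pos: [0.5402, 0.0283, 0.2769]
tool_rot: [-3.14, -0.057, 0.004]
ft_force: [0.3, 0.5, -2.1]
finger_gap: 0.0292
```

```bash
python3 - <<'E'
from h import *
o=bot.get_obs(); print(o["finger_gap"],o["ft_force"])
to([540.5,36,279],92)
im,P,c,o=snap("wrist","i_wrist")
im,P,c,o=snap("top","i_top")
for b in [(.055,.068),(.045,.054),(.1,.115)]: rects(P,*b,150)
E
```

```text
0.029207473431618582 [ 0.29568537  0.5098935  -2.12552677]
pos [540.2  28.3 276.9] jaw az -87.9 tool-shift [ 0.6 -7.7 -2.1] turn_z 0.002 (-0.1 deg ccw)
0.055 [[ 58. 335.]] [243.5 552.6] [260.2 122.2] 36.3 z 0.062
0.055 [[340. 241.]] [ 471.1 -120.7] [61.9 62. ] 77.3 z 0.06
0.055 [[427. 266.]] [ 411.5 -334.4] [149.7 179.9] 21.9 z 0.06
0.055 [[226. 206.]] [557.  176.5] [102.   32.3] 63.6 z 0.06
0.055 [[113. 217.]] [525.  391.1] [262.9 270.4] 65.1 z 0.06
0.055 [[ 24. 102.]] [838.1 715.1] [ 87.8 173.9] 47.5 z 0.063
0.055 [[ 62. 161.]] [703.4 586.4] [127.3 336.7] 72.0 z 0.062
0.045 [[491. 208.]] [ 557.5 -504.5] [160.8 112.9] 5.2 z 0.05
0.045 [[346. 179.]] [ 631.5 -138.8] [ 60.  140.6] 76.8 z 0.05
0.1 [[ 22. 371.]] [180.4 605.7] [ 83.9 136.6] 84.5 z 0.108
0.1 [[ 46. 337.]] [247.1 550.1] [241.7 113.4] 35.8 z 0.108
0.1 [[292. 295.]] [343.8  -6.7] [89.7 56.8] 53.2 z 0.11
0.1 [[284. 236.]] [481.6  11.8] [65. 56.] 80.2 z 0.11
0.1 [[323. 107.]] [801.1 -80.8] [90.7 55.8] 5.8 z 0.11
```

View pics/i_wrist.png

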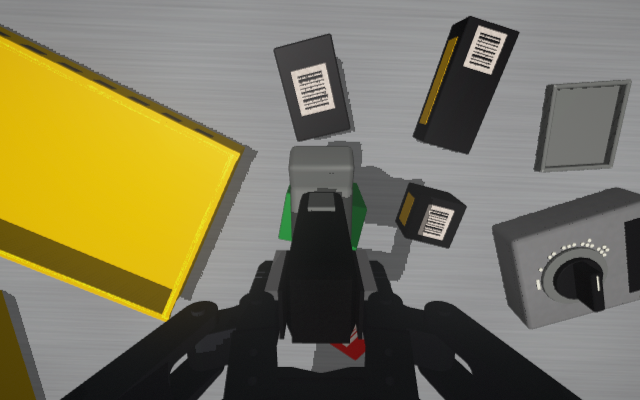

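View pics/i_top.png

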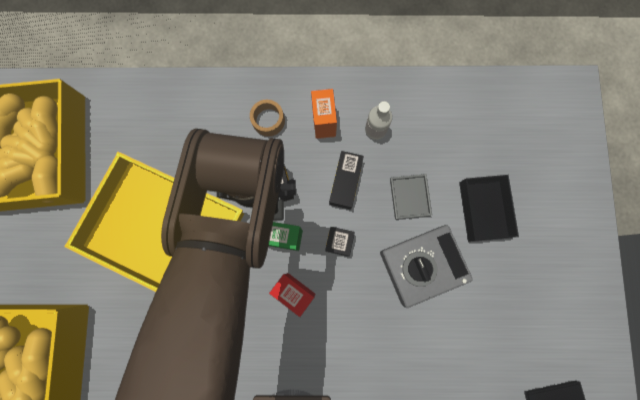

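```bash
cat > lab.py <<'E'
from h import *
import sys
def labels(tag):
    im,P,c,o=snap("wrist",tag); hsv=cv2.cvtColor(im,cv2.COLOR_BGR2HSV)
    m=((hsv[...,1]<40)&(hsv[...,2]>195)&(P[...,2]>.03)).astype(np.uint8)
    m=cv2.morphologyEx(m,cv2.MORPH_CLOSE,np.ones((9,9)))
    Rt=R.from_rotvec(o["tool_rot"])
    cs,_=cv2.findContours(m,cv2.RETR_EXTERNAL,cv2.CHAIN_APPROX_SIMPLE)
    for k in cs:
        if cv2.contourArea(k)<250: continue
        mm=np.zeros_like(m); cv2.drawContours(mm,[k],-1,1,-1); z=np.nanmedian(P[mm>0][:,2])
        r=cv2.minAreaRect((plane(c,k[:,0],z)[:,:2]*1000).astype(np.float32))
        w=np.array([*np.array(r[0])/1000,z]); t=Rt.inv().apply(w-o["tcp_pos"])*1000
        print("label px",k[:,0].mean(0).round(),"world",(w*1000).round(1),"size",np.round(r[1]),"in tool",t.round(1), "=> shift", (t-[84,0,169]).round(1))
    T=Rt.inv().apply((P.reshape(-1,3)-o["tcp_pos"]))*1000; T=T.reshape(P.shape)
    h=T[(abs(T[...,1])<30)&(T[...,0]>0)&(T[...,0]<60)&(T[...,2]>35)&(T[...,2]<95)]
    if len(h): print("head in tool: x max",np.percentile(h[:,0],99).round(1),"y",np.percentile(h[:,1],[1,99]).round(1),"top z",np.median(h[:,2]).round(1))
labels(sys.argv[1])
E
python3 lab.py j_wrist
```

```text
label px [440. 223.] world [ 473.4 -119.8   61. ] size [31. 40.] in tool [-71.9 146.1 216. ] => shift [-155.9  146.1   47. ]
label px [313.  89.] world [625.3  40.  111.3] size [41. 33.] in tool [ 86.   -7.8 165.5] => shift [ 2.  -7.8 -3.5]
label px [485.  50.] world [ 674.7 -146.4   51.2] size [33. 41.] in tool [128.3 180.4 225.2] => shift [ 44.3 180.4  56.2]
head in tool: x max 45.5 y [-22.6  22. ] top z 56.7
```

carry_out(
  rows=[
    {"linear": [2, -8, -3], "rot": [0, 0, 0], "fingers": 20},
    {"linear": [0, 0, 0], "rot": [0, 0, 0], "fingers": 20},
    {"linear": [0, 0, 0], "rot": [0, 0, 0], "fingers": 20},
    {"linear": [0, 0, 0], "rot": [0, 0, 0], "fingers": 20},
    {"linear": [0, 0, 0], "rot": [0, 0, 0], "fingers": 20},
    {"linear": [0, 0, 0], "rot": [0, 0, 0], "fingers": 20},
    {"linear": [0, 0, 0], "rot": [0, 0, 0], "fingers": 20},
    {"linear": [0, 0, 0], "rot": [0, 0, 0], "fingers": 20},
    {"linear": [0, 0, 0], "rot": [0, 0, 0], "fingers": 20},
    {"linear": [0, 0, 0], "rot": [0, 0, 0], "fingers": 20},
    {"linear": [0, 0, 0], "rot": [0, 0, 0], "fingers": 20},
    {"linear": [0, 0, 0], "rot": [0, 0, 0], "fingers": 20},
    {"linear": [0, 0, 0], "rot": [0, 0, 0], "fingers": 20},
    {"linear": [0, 0, 0], "rot": [0, 0, 0], "fingers": 20},
    {"linear": [0, 0, 0], "rot": [0, 0, 0], "fingers": 20},
    {"linear": [0, 0, 0], "rot": [0, 0, 0], "fingers": 20},
  ],
)

```text
time_s: 17.25
tcp_pos: [0.5437, 0.0335, 0.2815]
tool_rot: [3.141, 0.055, 0.0]
ft_force: [0.7, -0.1, -2.1]
finger_gap: 0.029
```

```bash
python3 lab.py k_wrist
```

```text
label px [439. 223.] world [ 473.7 -118.7   61. ] size [33. 40.] in tool [-75.2 149.7 220.5] => shift [-159.2  149.7   51.5]
label px [317.  93.] world [625.4  40.  111.4] size [41. 33.] in tool [ 81.9  -3.7 170.2] => shift [-2.1 -3.7  1.2]
label px [486.  54.] world [ 674.8 -146.4   51.2] size [33. 41.] in tool [124.8 184.3 230.3] => shift [ 40.8 184.3  61.3]
head in tool: x max 45.5 y [-22.7  22. ] top z 56.6
```

carry_out(
  rows=[
    {"linear": [2, 9, 0], "rot": [0, 0, 0], "fingers": 20},
    {"linear": [4, 20, 0], "rot": [0, 0, 0], "fingers": 20},
    {"linear": [5, 25, 0], "rot": [0, 0, 0], "fingers": 20},
    {"linear": [6, 26, 0], "rot": [0, 0, 0], "fingers": 20},
    {"linear": [6, 26, 0], "rot": [0, 0, 0], "fingers": 20},
    {"linear": [6, 26, 0], "rot": [0, 0, 0], "fingers": 20},
    {"linear": [6, 26, 5], "rot": [0, 0, 0], "fingers": 20},
    {"linear": [4, 18, 10], "rot": [0, 0, 0], "fingers": 20},
    {"linear": [2, 8, 16], "rot": [0, 0, 0], "fingers": 20},
    {"linear": [0, 0, 16], "rot": [0, 0, 0], "fingers": 20},
    {"linear": [0, 0, 14], "rot": [0, 0, 0], "fingers": 20},
    {"linear": [0, 0, 0], "rot": [0, 0, 0], "fingers": 20},
    {"linear": [0, 0, 0], "rot": [0, 0, 0], "fingers": 20},
  ],
)

```text
time_s: 18.6
tcp_pos: [0.5907, -0.1479, 0.2198]
tool_rot: [-3.14, -0.057, 0.002]
ft_force: [-0.1, -0.6, -1.4]
finger_gap: 0.0289
```

```bash
python3 lab.py l_wrist
```

```text
label px [141. 288.] world [485.6  25.7 111.3] size [41. 34.] in tool [ -98.7 -177.2  108.8] => shift [-182.7 -177.2  -60.2]
label px [100. 144.] world [625.3  39.8 111.5] size [41. 34.] in tool [  41.4 -186.2  108.5] => shift [ -42.6 -186.2  -60.5]
label px [324.  91.] world [ 674.5 -146.6   51.3] size [34. 42.] in tool [ 84.    1.8 168.4] => shift [-0.   1.8 -0.6]
head in tool: x max 45.5 y [-22.6  22.1] top z 56.8
```

carry_out(
  rows=[
    {"linear": [0, 2, 0], "rot": [0, 0, 0], "fingers": 20},
    {"linear": [0, 0, 0], "rot": [0, 0, 0], "fingers": 20},
    {"linear": [0, 0, 0], "rot": [0, 0, 0], "fingers": 20},
    {"linear": [0, 0, 0], "rot": [0, 0, 0], "fingers": 20},
    {"linear": [0, 0, 0], "rot": [0, 0, 0], "fingers": 20},
    {"linear": [0, 0, 0], "rot": [0, 0, 0], "fingers": 20},
    {"linear": [0, 0, 0], "rot": [0, 0, 0], "fingers": 20},
    {"linear": [0, 0, 0], "rot": [0, 0, 0], "fingers": 20},
    {"linear": [0, 0, 0], "rot": [0, 0, 0], "fingers": 20},
    {"linear": [0, 0, 0], "rot": [0, 0, 0], "fingers": 20},
    {"linear": [0, 0, 0], "rot": [0, 0, 0], "fingers": 20},
    {"linear": [0, 0, 0], "rot": [0, 0, 0], "fingers": 20},
    {"linear": [0, 0, 0], "rot": [0, 0, 0], "fingers": 20},
    {"linear": [0, 0, 0], "rot": [0, 0, 0], "fingers": 20},
  ],
)

```text
time_s: 20.05
tcp_pos: [0.5911, -0.151, 0.2205]
tool_rot: [3.141, 0.055, -0.0]
ft_force: [-0.6, -0.0, -2.3]
finger_gap: 0.0294
```

```bash
python3 lab.py m_wrist; python3 - <<'E'
from h import *
im,P,c,o=snap("top","m_top"); print(np.round(o["q"],2))
for b in [(.055,.068),(.045,.054)]: rects(P,*b,150)
E
```

```text
label px [137. 287.] world [485.6  25.7 111.3] size [42. 33.] in tool [ -99.2 -180.3  109.2] => shift [-183.2 -180.3  -59.8]
label px [ 97. 144.] world [625.2  39.7 111.5] size [42. 34.] in tool [  40.7 -189.4  109. ] => shift [ -43.3 -189.4  -60. ]
label px [321.  91.] world [ 674.5 -146.6   51.4] size [34. 42.] in tool [ 83.5  -1.5 169.1] => shift [-0.5 -1.5  0.1]
head in tool: x max 45.5 y [-22.6  22. ] top z 56.7
[-0.42  0.14  1.73 -0.    1.28  1.12]
0.055 [[ 55. 334.]] [249.8 562.8] [275.9 133.5] 40.3 z 0.063
0.055 [[427. 266.]] [ 411.4 -334.3] [149.4 179.6] 22.0 z 0.061
0.055 [[155. 230.]] [503.8 345.4] [363.9 270.3] 65.1 z 0.06
0.055 [[ 23. 102.]] [826.1 689.1] [118.8 153.4] 19.5 z 0.063
0.055 [[ 66. 156.]] [716.9 579.9] [ 91.4 321.8] 79.4 z 0.061
0.045 [[491. 208.]] [ 557.3 -504.7] [160.4 112.6] 4.9 z 0.05
```

View pics/m_top.png

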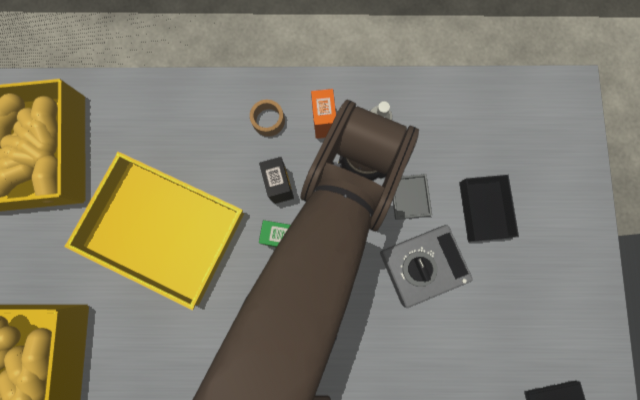

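carry_out(
  rows=[
    {"linear": [0, 0, -10], "rot": [0, 0, 0], "fingers": 20},
    {"linear": [-12, 5, 0], "rot": [0, 0, 0], "fingers": 20},
    {"linear": [-18, 7, 0], "rot": [0, 0, 0], "fingers": 20},
    {"linear": [-20, 8, 0], "rot": [0, 0, 0], "fingers": 20},
    {"linear": [-20, 8, 0], "rot": [0, 0, 0], "fingers": 20},
    {"linear": [-20, 8, 0], "rot": [0, 0, 0], "fingers": 20},
    {"linear": [-18, 8, 0], "rot": [0, 0, 0], "fingers": 20},
    {"linear": [-11, 4, 0], "rot": [0, 0, 0], "fingers": 20},
    {"linear": [0, 0, 0], "rot": [0, 0, -0.14], "fingers": 20},
    {"linear": [0, 0, 0], "rot": [0, 0, -0.14], "fingers": 20},
    {"linear": [0, 0, 0], "rot": [0, 0, -0.14], "fingers": 20},
    {"linear": [0, 0, 0], "rot": [0, 0, -0.14], "fingers": 20},
    {"linear": [0, 0, 0], "rot": [0, 0, -0.14], "fingers": 20},
    {"linear": [0, 0, 0], "rot": [0, 0, -0.14], "fingers": 20},
    {"linear": [0, 0, 0], "rot": [0, 0, -0.14], "fingers": 20},
    {"linear": [0, 0, 0], "rot": [0, 0, -0.14], "fingers": 20},
    {"linear": [0, 0, 0], "rot": [0, 0, -0.14], "fingers": 20},
    {"linear": [0, 0, 0], "rot": [0, 0, -0.14], "fingers": 20},
    {"linear": [0, 0, 0], "rot": [0, 0, -0.14], "fingers": 20},
    {"linear": [0, 0, 0], "rot": [0, 0, 0], "fingers": 20},
  ],
)

```text
time_s: 22.15
tcp_pos: [0.4737, -0.2032, 0.2308]
tool_rot: [2.217, 2.225, 0.0]
ft_force: [0.0, 0.0, -1.5]
finger_gap: 0.0293
```

```bash
python3 lab.py n_wrist
```

```text
label px [514. 121.] world [ 674.4 -146.5   51.6] size [34. 41.] in tool [ 56.  200.8 179.3] => shift [-28.  200.8  10.3]
label px [321.  92.] world [ 473.2 -118.7   61.4] size [34. 42.] in tool [ 84.5  -0.2 169.5] => shift [ 0.5 -0.2  0.5]
head in tool: x max 45.7 y [-21.7  23. ] top z 56.6
```

View pics/n_wrist.png

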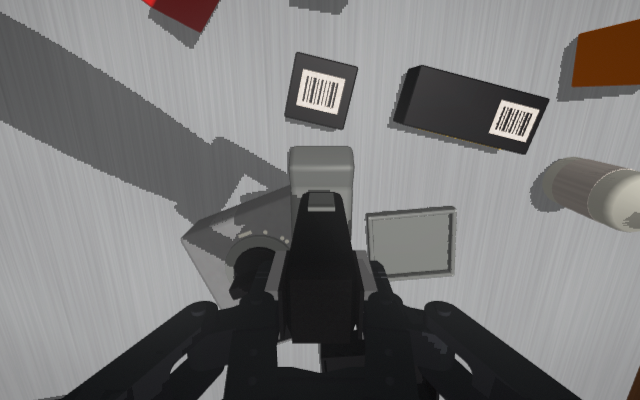

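Square label is dead ahead of the window (321,92); hold.

carry_out(
  rows=[
    {"linear": [0, 0, 0], "rot": [0, 0, 0], "fingers": 20},
    {"linear": [0, 0, 0], "rot": [0, 0, 0], "fingers": 20},
    {"linear": [0, 0, 0], "rot": [0, 0, 0], "fingers": 20},
    {"linear": [0, 0, 0], "rot": [0, 0, 0], "fingers": 20},
    {"linear": [0, 0, 0], "rot": [0, 0, 0], "fingers": 20},
    {"linear": [0, 0, 0], "rot": [0, 0, 0], "fingers": 20},
    {"linear": [0, 0, 0], "rot": [0, 0, 0], "fingers": 20},
    {"linear": [0, 0, 0], "rot": [0, 0, 0], "fingers": 20},
    {"linear": [0, 0, 0], "rot": [0, 0, 0], "fingers": 20},
    {"linear": [0, 0, 0], "rot": [0, 0, 0], "fingers": 20},
    {"linear": [0, 0, 0], "rot": [0, 0, 0], "fingers": 20},
    {"linear": [0, 0, 0], "rot": [0, 0, 0], "fingers": 20},
    {"linear": [0, 0, 0], "rot": [0, 0, 0], "fingers": 20},
  ],
)

```text
time_s: 23.5
tcp_pos: [0.4738, -0.2031, 0.2305]
tool_rot: [-2.217, -2.226, -0.0]
ft_force: [-0.2, 0.7, -1.9]
finger_gap: 0.0293
```

```bash
python3 lab.py o_wrist
```

```text
label px [514. 121.] world [ 674.3 -146.5   51.6] size [34. 41.] in tool [ 55.8 200.7 178.9] => shift [-28.2 200.7   9.9]
label px [321.  92.] world [ 473.2 -118.8   61.4] size [34. 41.] in tool [ 84.3  -0.3 169.2] => shift [ 0.3 -0.3  0.2]
head in tool: x max 45.7 y [-21.7  23. ] top z 56.6
```

carry_out(
  rows=[
    {"linear": [0, 0, -20], "rot": [0, 0, 0], "fingers": 20},
    {"linear": [0, 0, -20], "rot": [0, 0, 0], "fingers": 20},
    {"linear": [0, 0, 0], "rot": [0, 0, 0.135], "fingers": 20},
    {"linear": [0, 0, 0], "rot": [0, 0, 0.135], "fingers": 20},
    {"linear": [0, 0, 0], "rot": [0, 0, 0.135], "fingers": 20},
    {"linear": [0, 0, 0], "rot": [0, 0, 0.135], "fingers": 20},
    {"linear": [0, 0, 0], "rot": [0, 0, 0.135], "fingers": 20},
    {"linear": [0, 0, 0], "rot": [0, 0, 0.135], "fingers": 20},
    {"linear": [0, 0, 0], "rot": [0, 0, 0.135], "fingers": 20},
    {"linear": [0, 0, 0], "rot": [0, 0, 0.135], "fingers": 20},
    {"linear": [0, 0, 0], "rot": [0, 0, 0.135], "fingers": 20},
    {"linear": [0, 0, 0], "rot": [0, 0, 0.135], "fingers": 20},
    {"linear": [0, 0, 0], "rot": [0, 0, 0.135], "fingers": 20},
    {"linear": [12, 14, 0], "rot": [0, 0, 0], "fingers": 20},
    {"linear": [18, 20, 0], "rot": [0, 0, 0], "fingers": 20},
    {"linear": [20, 22, 0], "rot": [0, 0, 0], "fingers": 20},
    {"linear": [20, 23, 0], "rot": [0, 0, 0], "fingers": 20},
    {"linear": [20, 22, 0], "rot": [0, 0, 0], "fingers": 20},
    {"linear": [12, 14, 0], "rot": [0, 0, 0], "fingers": 20},
    {"linear": [0, 0, 0], "rot": [0, 0, 0], "fingers": 20},
  ],
)

```text
time_s: 25.55
tcp_pos: [0.5866, -0.31, 0.2694]
tool_rot: [-3.138, -0.14, 0.001]
ft_force: [-0.3, 0.1, -1.8]
finger_gap: 0.0291
```

```bash
python3 - <<'E'
from h import *
im,P,c,o=snap("wrist","p_wrist"); rects(P,.011,.019); rects(P,.003,.009)
to([585.4,-309.1,104.5],-84.8)
E
```

```text
0.011 [[484. 211.]] [ 541.  -543.8] [ 76.6 172.6] 64.1 z 0.015
0.011 [[320. 143.]] [ 593.7 -308.3] [111.3  96.1] 5.7 z 0.016
0.003 [[465. 190.]] [ 556.6 -511.6] [147.1  86.8] 5.1 z 0.005
0.003 [[318. 133.]] [ 616.1 -306. ] [52.9 84.1] 5.5 z 0.007
pos [ 585.9 -308.9  269.7] jaw az -84.9 tool-shift [ -0.3   0.3 165.2] turn_z -0.001 (0.1 deg ccw)
```

View pics/p_wrist.png

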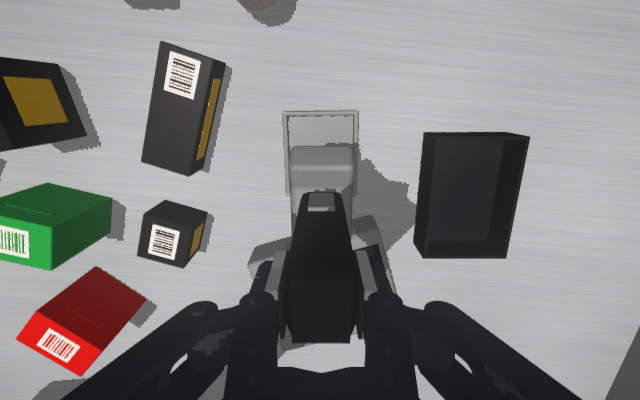

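carry_out(
  rows=[
    {"linear": [0, 0, 15], "rot": [0, 0, 0], "fingers": 20},
    {"linear": [0, 0, 20], "rot": [0, 0, 0], "fingers": 20},
    {"linear": [0, 0, 20], "rot": [0, 0, 0], "fingers": 20},
    {"linear": [0, 0, 20], "rot": [0, 0, 0], "fingers": 20},
    {"linear": [0, 0, 20], "rot": [0, 0, 0], "fingers": 20},
    {"linear": [0, 0, 20], "rot": [0, 0, 0], "fingers": 20},
    {"linear": [0, 0, 15], "rot": [0, 0, 0], "fingers": 20},
    {"linear": [0, 0, 10], "rot": [0, 0, 0], "fingers": 20},
    {"linear": [0, 0, 10], "rot": [0, 0, 0], "fingers": 20},
    {"linear": [0, 0, 6], "rot": [0, 0, 0], "fingers": 20},
    {"linear": [0, 0, 4], "rot": [0, 0, 0], "fingers": 20},
    {"linear": [0, 0, 2], "rot": [0, 0, 0], "fingers": 20},
    {"linear": [0, 0, 0], "rot": [0, 0, 0], "fingers": 20},
    {"linear": [0, 0, 0], "rot": [0, 0, 0], "fingers": 20},
    {"linear": [0, 0, 0], "rot": [0, 0, 0], "fingers": 20},
  ],
)

```text
time_s: 27.1
tcp_pos: [0.5861, -0.3087, 0.1092]
tool_rot: [3.138, 0.141, 0.001]
ft_force: [0.3, -0.3, -1.7]
finger_gap: 0.0293
```

carry_out(
  rows=[
    {"linear": [0, 0, 2], "rot": [0, 0, 0], "fingers": 20},
    {"linear": [0, 0, 1], "rot": [0, 0, 0], "fingers": 20},
    {"linear": [0, 0, 0], "rot": [0, 0, 0], "fingers": 20},
    {"linear": [0, 0, 0], "rot": [0, 0, 0], "fingers": 20},
  ],
)

```text
time_s: 27.5
tcp_pos: [0.5857, -0.3084, 0.1054]
tool_rot: [-3.138, -0.141, 0.0]
ft_force: [0.3, -0.3, -1.6]
finger_gap: 0.0293
```

carry_out(
  rows=[
    {"linear": [0, 0, 1], "rot": [0, 0, 0], "fingers": 20},
    {"linear": [0, 0, 1], "rot": [0, 0, 0], "fingers": 20},
    {"linear": [0, 0, 0], "rot": [0, 0, 0], "fingers": 20},
    {"linear": [0, 0, 0], "rot": [0, 0, 0], "fingers": 20},
  ],
)

```text
time_s: 27.9
tcp_pos: [0.5859, -0.3086, 0.104]
tool_rot: [3.138, 0.141, 0.001]
ft_force: [0.1, 0.4, 0.7]
finger_gap: 0.0296
```

carry_out(
  rows=[
    {"linear": [0, 0, 0], "rot": [0, 0, 0], "fingers": 100},
    {"linear": [0, 0, 0], "rot": [0, 0, 0], "fingers": 100},
    {"linear": [0, 0, 0], "rot": [0, 0, 0], "fingers": 100},
    {"linear": [0, 0, 0], "rot": [0, 0, 0], "fingers": 100},
    {"linear": [0, 0, 0], "rot": [0, 0, 0], "fingers": 100},
    {"linear": [0, 0, 0], "rot": [0, 0, 0], "fingers": 100},
    {"linear": [0, 0, 0], "rot": [0, 0, 0], "fingers": 100},
    {"linear": [0, 0, -20], "rot": [0, 0, 0], "fingers": 100},
    {"linear": [0, 0, -20], "rot": [0, 0, 0], "fingers": 100},
    {"linear": [0, 0, -20], "rot": [0, 0, 0], "fingers": 100},
    {"linear": [0, 0, -20], "rot": [0, 0, 0], "fingers": 100},
    {"linear": [0, 0, -20], "rot": [0, 0, 0], "fingers": 100},
    {"linear": [0, 0, -20], "rot": [0, 0, 0], "fingers": 100},
    {"linear": [0, 0, -20], "rot": [0, 0, 0], "fingers": 100},
    {"linear": [0, 0, -20], "rot": [0, 0, 0], "fingers": 100},
    {"linear": [0, 0, 0], "rot": [0, 0, 0], "fingers": 100},
    {"linear": [0, 0, 0], "rot": [0, 0, 0], "fingers": 100},
  ],
)

```text
time_s: 29.6
tcp_pos: [0.5858, -0.3085, 0.2635]
tool_rot: [3.138, 0.141, 0.001]
ft_force: [-0.2, 0.1, -0.5]
finger_gap: 0.0853
```

```bash
python3 - <<'E'
from h import *
im,P,c,o=snap("wrist","q_wrist"); 
for b in [(.011,.019),(.03,.052),(.156,.167)]: rects(P,*b)
im,P,c,o=snap("top","q_top")
for b in [(.055,.068),(.045,.054),(.1,.115)]: rects(P,*b,150)
to([472.5,-119.5,250],-13)
E
```

```text
0.011 [[487. 213.]] [ 540.2 -543.5] [ 76.5 172.2] 64.1 z 0.015
0.011 [[321. 149.]] [ 593.1 -308.4] [112.2  96. ] 5.6 z 0.016
0.03 [[102. 299.]] [368.1 -21.8] [89.7  4.7] 53.0 z 0.042
0.03 [[313. 242.]] [ 482.7 -306.2] [  6.1 177.9] 20.7 z 0.042
0.03 [[181. 228.]] [ 485.1 -137.2] [85.2 42.7] 32.9 z 0.042
0.03 [[ 66. 210.]] [503.2  10.4] [104.5  47.9] 48.8 z 0.041
0.03 [[475. 195.]] [ 559.2 -503.1] [160.3 111.9] 5.2 z 0.045
0.03 [[321. 156.]] [ 594.9 -307.5] [73. 46.] 5.7 z 0.046
0.03 [[44. 99.]] [630.9  13.5] [91.  17.4] 6.2 z 0.041
0.03 [[177. 108.]] [ 633.  -137.5] [ 61.1 140.4] 76.9 z 0.051
0.156 [[321. 193.]] [ 585.6 -308.3] [32.7 28.6] 5.5 z 0.162
0.055 [[ 68. 345.]] [213.3 527.2] [218.2  53.8] 14.6 z 0.062
0.055 [[340. 241.]] [ 471.1 -120.6] [61.8 62. ] 77.3 z 0.06
0.055 [[154. 230.]] [503.3 344.8] [363.4 270.8] 65.0 z 0.06
0.055 [[ 58. 164.]] [693.4 593.8] [148.6 350.1] 67.6 z 0.061
0.045 [[346. 179.]] [ 631.3 -138.7] [ 59.9 140.8] 76.8 z 0.05
0.1 [[ 22. 369.]] [181.3 606.5] [ 84.9 139. ] 84.1 z 0.108
0.1 [[ 46. 337.]] [247.3 549.1] [241.2 113.7] 35.7 z 0.107
0.1 [[291. 295.]] [344.   -6.7] [89.9 56.4] 53.6 z 0.11
0.1 [[279. 235.]] [483.7  24.3] [89.9 56.1] 80.5 z 0.11
0.1 [[274. 177.]] [623.3  38.1] [91.7 56.1] 15.6 z 0.11
0.1 [[323. 107.]] [801.1 -80.8] [90.7 55.9] 5.9 z 0.11
pos [ 585.1 -308.   261.6] jaw az -84.9 tool-shift [ -95.2 -197.8   12.2] turn_z -1.254 (71.9 deg ccw)
```

View pics/q_wrist.png

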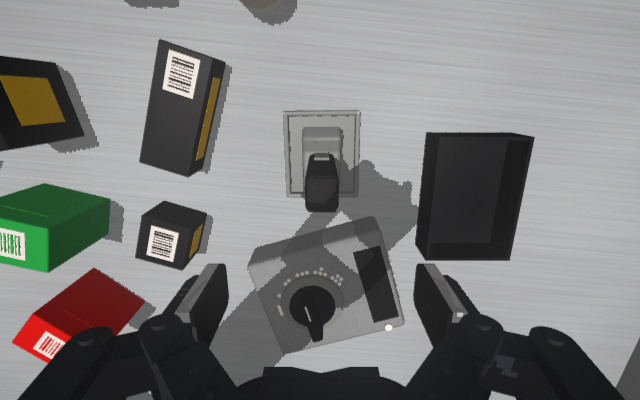

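View pics/q_top.png

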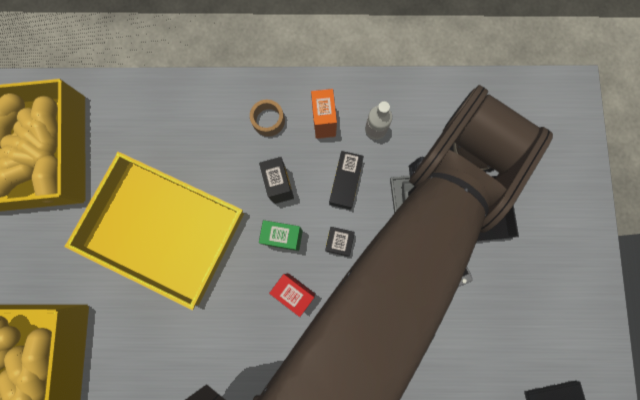

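```bash
python3 - <<'E'
from h import *
to([632.3,-138,200],-103.2)
to([632.3,-138,200],-103.2,start=([585.1,-308,262],-103.2))
E
```

```text
pos [ 585.1 -308.   261.6] jaw az -84.9 tool-shift [  62.4 -165.    61.7] turn_z 0.320 (-18.3 deg ccw)
pos [ 585.1 -308.   262. ] jaw az -103.2 tool-shift [   7.1 -176.3   62. ] turn_z -0.000 (0.0 deg ccw)
```

carry_out(
  rows=[
    {"linear": [0, 0, 0], "rot": [0, 0, 0.1], "fingers": 100},
    {"linear": [0, 0, 0], "rot": [0, 0, 0.11], "fingers": 100},
    {"linear": [0, 0, 0], "rot": [0, 0, 0.11], "fingers": 100},
    {"linear": [1, -22, 0], "rot": [0, 0, 0], "fingers": 100},
    {"linear": [1, -22, 0], "rot": [0, 0, 0], "fingers": 100},
    {"linear": [1, -22, 0], "rot": [0, 0, 0], "fingers": 100},
    {"linear": [1, -22, 0], "rot": [0, 0, 0], "fingers": 100},
    {"linear": [1, -22, 0], "rot": [0, 0, 0], "fingers": 100},
    {"linear": [1, -22, 15], "rot": [0, 0, 0], "fingers": 100},
    {"linear": [1, -22, 15], "rot": [0, 0, 0], "fingers": 100},
    {"linear": [0, -22, 20], "rot": [0, 0, 0], "fingers": 100},
    {"linear": [0, 0, 12], "rot": [0, 0, 0], "fingers": 100},
    {"linear": [0, 0, 0], "rot": [0, 0, 0], "fingers": 100},
    {"linear": [0, 0, 0], "rot": [0, 0, 0], "fingers": 100},
  ],
)

```text
time_s: 31.1
tcp_pos: [0.6324, -0.1394, 0.2009]
tool_rot: [3.121, -0.362, -0.002]
ft_force: [0.2, 0.3, 0.8]
finger_gap: 0.0853
```

```bash
python3 - <<'E'
from h import *
im,P,c,o=snap("wrist","r_wrist"); 
for b in [(.04,.055)]: rects(P,*b)
to([632.3,-138,11],-103.2); print(o["tcp_pos"],o["ft_force"])
E
```

```text
0.04 [[ 66. 294.]] [571.9 182.3] [135.1  50. ] 44.3 z 0.044
0.04 [[353. 275.]] [ 516.7 -148.1] [38.2 79.1] 24.2 z 0.048
0.04 [[504. 269.]] [ 485.9 -312.8] [ 3.4 98.1] 21.7 z 0.048
0.04 [[178. 209.]] [633.   12.9] [89.   3.2] 16.0 z 0.048
0.04 [[483. 173.]] [ 593.6 -307.5] [72.1 46.5] 5.1 z 0.047
0.04 [[319. 173.]] [ 633.9 -137. ] [ 60.1 138.6] 76.8 z 0.051
0.04 [[633. 175.]] [ 555.  -448.3] [160.9  14.2] 1.4 z 0.047
0.04 [[51. 47.]] [803.8  74.4] [90.1 83.5] 78.3 z 0.046
pos [ 632.8 -139.8  202. ] jaw az -103.2 tool-shift [ -1.1  -1.7 191. ] turn_z -0.001 (0.0 deg ccw)
[ 0.63238754 -0.13943437  0.20094331] [0.20291319 0.25260605 0.83230669]
```

View pics/r_wrist.png

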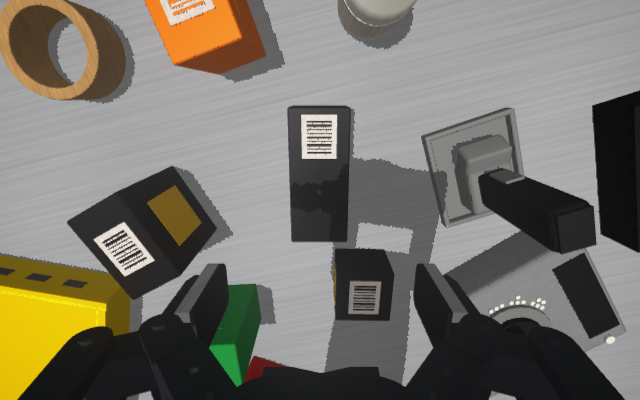

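carry_out(
  rows=[
    {"linear": [0, -2, 15], "rot": [0, 0, 0], "fingers": 100},
    {"linear": [0, 0, 20], "rot": [0, 0, 0], "fingers": 100},
    {"linear": [0, 0, 20], "rot": [0, 0, 0], "fingers": 100},
    {"linear": [0, 0, 20], "rot": [0, 0, 0], "fingers": 100},
    {"linear": [0, 0, 20], "rot": [0, 0, 0], "fingers": 100},
    {"linear": [0, 0, 20], "rot": [0, 0, 0], "fingers": 100},
    {"linear": [0, 0, 20], "rot": [0, 0, 0], "fingers": 100},
    {"linear": [0, 0, 20], "rot": [0, 0, 0], "fingers": 100},
    {"linear": [0, 0, 15], "rot": [0, 0, 0], "fingers": 100},
    {"linear": [0, 0, 12], "rot": [0, 0, 0], "fingers": 100},
    {"linear": [0, 0, 7], "rot": [0, 0, 0], "fingers": 100},
    {"linear": [0, 0, 0], "rot": [0, 0, 0], "fingers": 100},
    {"linear": [0, 0, 0], "rot": [0, 0, 0], "fingers": 55},
    {"linear": [0, 0, 0], "rot": [0, 0, 0], "fingers": 55},
    {"linear": [0, 0, 0], "rot": [0, 0, 0], "fingers": 55},
    {"linear": [0, 0, 0], "rot": [0, 0, 0], "fingers": 55},
    {"linear": [0, 0, 0], "rot": [0, 0, 0], "fingers": 55},
    {"linear": [0, 0, 0], "rot": [0, 0, 0], "fingers": 55},
    {"linear": [0, 0, 0], "rot": [0, 0, 0], "fingers": 55},
  ],
)

```text
time_s: 33.05
tcp_pos: [0.6346, -0.1373, 0.0144]
tool_rot: [3.12, -0.361, 0.005]
ft_force: [-0.1, 0.1, 7.0]
finger_gap: 0.0583
```

carry_out(
  rows=[
    {"linear": [0, 0, -10], "rot": [0, 0, 0], "fingers": 55},
    {"linear": [0, 0, -20], "rot": [0, 0, 0], "fingers": 55},
    {"linear": [0, 0, -20], "rot": [0, 0, 0], "fingers": 55},
    {"linear": [0, 0, -20], "rot": [0, 0, 0], "fingers": 55},
    {"linear": [0, 0, 0], "rot": [0, 0, 0], "fingers": 55},
    {"linear": [0, 0, 0], "rot": [0, 0, 0], "fingers": 55},
  ],
)

```text
time_s: 33.65
tcp_pos: [0.6326, -0.1365, 0.0819]
tool_rot: [-3.121, 0.361, 0.001]
ft_force: [-1.0, 0.8, -3.1]
finger_gap: 0.058
```

```bash
python3 - <<'E'
from h import *
im,P,c,o=snap("wrist","s_wrist"); print(o["q"].round(2),o["finger_gap"])
to([500,300,200],-24.9)
E
```

```text
[-0.37  0.35  1.74 -0.    1.05  1.43] 0.057998738940106494
pos [ 632.  -136.3   80.9] jaw az -103.2 tool-shift [-228.4 -394.7 -118.3] turn_z -1.366 (78.3 deg ccw)
```

View pics/s_wrist.png

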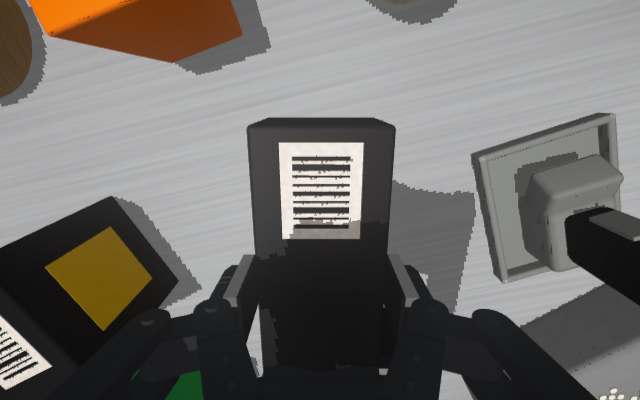

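carry_out(
  rows=[
    {"linear": [0, 0, -20], "rot": [0, 0, 0], "fingers": 55},
    {"linear": [0, 0, -25], "rot": [0, 0, 0], "fingers": 55},
    {"linear": [0, 0, -25], "rot": [0, 0, 0], "fingers": 55},
    {"linear": [0, 0, -25], "rot": [0, 0, 0], "fingers": 55},
    {"linear": [0, 0, -25], "rot": [0, 0, 0], "fingers": 55},
    {"linear": [0, 0, 0], "rot": [0, 0, -0.07], "fingers": 55},
    {"linear": [0, 0, 0], "rot": [0, 0, -0.1], "fingers": 55},
    {"linear": [0, 0, 0], "rot": [0, 0, -0.13], "fingers": 55},
    {"linear": [0, 0, 0], "rot": [0, 0, -0.13], "fingers": 55},
    {"linear": [0, 0, 0], "rot": [0, 0, -0.13], "fingers": 55},
    {"linear": [0, 0, 0], "rot": [0, 0, -0.13], "fingers": 55},
    {"linear": [0, 0, 0], "rot": [0, 0, -0.13], "fingers": 55},
    {"linear": [0, 0, 0], "rot": [0, 0, -0.13], "fingers": 55},
    {"linear": [0, 0, 0], "rot": [0, 0, -0.13], "fingers": 55},
    {"linear": [0, 0, 0], "rot": [0, 0, -0.13], "fingers": 55},
    {"linear": [0, 0, 0], "rot": [0, 0, -0.1], "fingers": 55},
    {"linear": [0, 0, 0], "rot": [0, 0, -0.056], "fingers": 55},
  ],
)

```text
time_s: 35.4
tcp_pos: [0.632, -0.1363, 0.1997]
tool_rot: [-2.643, -1.692, 0.004]
ft_force: [0.5, 0.4, -2.9]
finger_gap: 0.0578
```

```bash
python3 - <<'E'
from h import *
to([594.5,392,200],-24.9); o=bot.get_obs(); print(o["finger_gap"],o["ft_force"])
E
```

```text
pos [ 632.  -136.3  199.7] jaw az -24.8 tool-shift [ 464.1 -255.2    0.7] turn_z 0.003 (-0.1 deg ccw)
0.05780898144381814 [ 0.53095557  0.408359   -2.93576033]
```

carry_out(
  rows=[
    {"linear": [12, -6, 0], "rot": [0, 0, 0], "fingers": 55},
    {"linear": [20, -11, 0], "rot": [0, 0, 0], "fingers": 55},
    {"linear": [28, -16, 0], "rot": [0, 0, 0], "fingers": 55},
    {"linear": [28, -16, 0], "rot": [0, 0, 0], "fingers": 55},
    {"linear": [28, -16, 0], "rot": [0, 0, 0], "fingers": 55},
    {"linear": [28, -16, 0], "rot": [0, 0, 0], "fingers": 55},
    {"linear": [28, -16, 0], "rot": [0, 0, 0], "fingers": 55},
    {"linear": [28, -16, 0], "rot": [0, 0, 0], "fingers": 55},
    {"linear": [28, -16, 0], "rot": [0, 0, 0], "fingers": 55},
    {"linear": [28, -16, 0], "rot": [0, 0, 0], "fingers": 55},
    {"linear": [28, -16, 0], "rot": [0, 0, 0], "fingers": 55},
    {"linear": [28, -16, 0], "rot": [0, 0, 0], "fingers": 55},
    {"linear": [28, -16, 0], "rot": [0, 0, 0], "fingers": 55},
    {"linear": [28, -14, 0], "rot": [0, 0, 0], "fingers": 55},
    {"linear": [28, -14, 0], "rot": [0, 0, 0], "fingers": 55},
    {"linear": [28, -14, 0], "rot": [0, 0, 0], "fingers": 55},
    {"linear": [24, -12, 0], "rot": [0, 0, 0], "fingers": 55},
    {"linear": [16, -8, 0], "rot": [0, 0, 0], "fingers": 55},
    {"linear": [0, 0, 0], "rot": [0, 0, 0], "fingers": 55},
    {"linear": [0, 0, 0], "rot": [0, 0, 0], "fingers": 55},
  ],
)

```text
time_s: 37.4
tcp_pos: [0.5969, 0.3913, 0.2015]
tool_rot: [2.648, 1.69, -0.003]
ft_force: [-0.6, -0.2, -2.4]
finger_gap: 0.0582
```

```bash
python3 - <<'E'
from h import *
im,P,c,o=snap("wrist","t_wrist")
rects(P,.054,.067); rects(P,-.002,.012,2000)
to([594.5,392,16],-24.9); print(o["finger_gap"],o["ft_force"],o["q"].round(2))
E
```

```text
0.054 [[245. 140.]] [528.8 396.7] [251.2 271.4] 65.2 z 0.061
-0.002 [[239. 160.]] [516.  369.1] [289.3 251.5] 65.1 z 0.006
-0.002 [[301. 155.]] [557.  311.5] [522.3 953.6] 65.3 z 0.001
pos [597.2 390.7 201.8] jaw az -25.0 tool-shift [  0.3  -2.9 185.8] turn_z -0.001 (0.1 deg ccw)
0.058166057823019694 [-0.55329866 -0.17096983 -2.40069448] [ 0.44  0.38  1.47 -0.    1.29  0.87]
```

View pics/t_wrist.png

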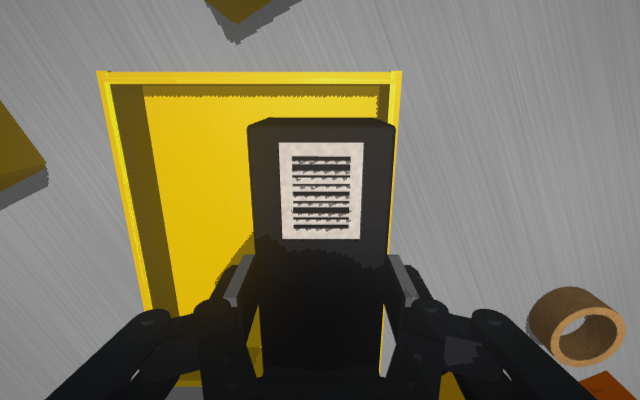

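carry_out(
  rows=[
    {"linear": [0, -7, 0], "rot": [0, 0, 0], "fingers": 55},
    {"linear": [0, 0, 15], "rot": [0, 0, 0], "fingers": 55},
    {"linear": [0, 0, 20], "rot": [0, 0, 0], "fingers": 55},
    {"linear": [0, 0, 20], "rot": [0, 0, 0], "fingers": 55},
    {"linear": [0, 0, 20], "rot": [0, 0, 0], "fingers": 55},
    {"linear": [0, 0, 20], "rot": [0, 0, 0], "fingers": 55},
    {"linear": [0, 0, 20], "rot": [0, 0, 0], "fingers": 55},
    {"linear": [0, 0, 20], "rot": [0, 0, 0], "fingers": 55},
    {"linear": [0, 0, 15], "rot": [0, 0, 0], "fingers": 55},
    {"linear": [0, 0, 10], "rot": [0, 0, 0], "fingers": 55},
    {"linear": [0, 0, 10], "rot": [0, 0, 0], "fingers": 55},
    {"linear": [0, 0, 5], "rot": [0, 0, 0], "fingers": 55},
    {"linear": [0, 0, 3], "rot": [0, 0, 0], "fingers": 55},
    {"linear": [0, 0, 0], "rot": [0, 0, 0], "fingers": 55},
    {"linear": [0, 0, 0], "rot": [0, 0, 0], "fingers": 55},
  ],
)

```text
time_s: 38.95
tcp_pos: [0.5916, 0.3947, 0.0253]
tool_rot: [2.648, 1.69, 0.002]
ft_force: [0.6, -0.4, -2.2]
finger_gap: 0.0578
```

carry_out(
  rows=[
    {"linear": [0, 0, 1], "rot": [0, 0, 0], "fingers": 55},
    {"linear": [0, 0, 1], "rot": [0, 0, 0], "fingers": 55},
    {"linear": [0, 0, 0], "rot": [0, 0, 0], "fingers": 55},
    {"linear": [0, 0, 0], "rot": [0, 0, 0], "fingers": 55},
  ],
)

```text
time_s: 39.35
tcp_pos: [0.5911, 0.3944, 0.0226]
tool_rot: [2.648, 1.69, 0.0]
ft_force: [0.5, 0.4, -1.8]
finger_gap: 0.058
```

carry_out(
  rows=[
    {"linear": [0, 0, 1], "rot": [0, 0, 0], "fingers": 55},
    {"linear": [0, 0, 1], "rot": [0, 0, 0], "fingers": 55},
    {"linear": [0, 0, 0], "rot": [0, 0, 0], "fingers": 55},
    {"linear": [0, 0, 0], "rot": [0, 0, 0], "fingers": 55},
  ],
)

```text
time_s: 39.75
tcp_pos: [0.591, 0.3944, 0.0204]
tool_rot: [-2.648, -1.69, 0.0]
ft_force: [-0.2, -1.2, -2.1]
finger_gap: 0.058
```

carry_out(
  rows=[
    {"linear": [0, 0, 1], "rot": [0, 0, 0], "fingers": 55},
    {"linear": [0, 0, 0], "rot": [0, 0, 0], "fingers": 55},
    {"linear": [0, 0, 0], "rot": [0, 0, 0], "fingers": 55},
  ],
)

```text
time_s: 40.05
tcp_pos: [0.5912, 0.3945, 0.0196]
tool_rot: [2.648, 1.69, 0.0]
ft_force: [0.0, -0.4, -3.2]
finger_gap: 0.0581
```

carry_out(
  rows=[
    {"linear": [0, 0, 1], "rot": [0, 0, 0], "fingers": 55},
    {"linear": [0, 0, 1], "rot": [0, 0, 0], "fingers": 55},
    {"linear": [0, 0, 0], "rot": [0, 0, 0], "fingers": 55},
    {"linear": [0, 0, 0], "rot": [0, 0, 0], "fingers": 55},
  ],
)

```text
time_s: 40.45
tcp_pos: [0.5912, 0.3945, 0.0195]
tool_rot: [2.648, 1.69, -0.001]
ft_force: [-3.6, -1.9, 5.5]
finger_gap: 0.0581
```

Contact made; release and retreat.

carry_out(
  rows=[
    {"linear": [0, 0, 0], "rot": [0, 0, 0], "fingers": 95},
    {"linear": [0, 0, 0], "rot": [0, 0, 0], "fingers": 95},
    {"linear": [0, 0, 0], "rot": [0, 0, 0], "fingers": 95},
    {"linear": [0, 0, 0], "rot": [0, 0, 0], "fingers": 95},
    {"linear": [0, 0, -10], "rot": [0, 0, 0], "fingers": 95},
    {"linear": [0, 0, -20], "rot": [0, 0, 0], "fingers": 95},
    {"linear": [0, 0, -25], "rot": [0, 0, 0], "fingers": 95},
    {"linear": [0, 0, -25], "rot": [0, 0, 0], "fingers": 95},
    {"linear": [0, 0, -30], "rot": [0, 0, 0], "fingers": 95},
    {"linear": [0, 0, -30], "rot": [0, 0, 0], "fingers": 95},
    {"linear": [0, 0, -30], "rot": [0, 0, 0], "fingers": 95},
    {"linear": [0, 0, -30], "rot": [0, 0, 0], "fingers": 95},
    {"linear": [0, 0, -20], "rot": [0, 0, 0], "fingers": 95},
    {"linear": [0, 0, 0], "rot": [0, 0, 0], "fingers": 100},
  ],
)

```text
time_s: 41.85
tcp_pos: [0.593, 0.3954, 0.2436]
tool_rot: [2.647, 1.689, 0.015]
ft_force: [0.7, 0.0, -0.4]
finger_gap: 0.0856
```

```bash
python3 - <<'E'
from h import *
im,P,c,o=snap("wrist","u_wrist"); print(o["q"].round(2))
rects(P,.05,.0575)
im,P,c,o=snap("top","u_top")
for b in [(.0555,.068),(.045,.055),(.1,.115)]: rects(P,*b,150)
to([624.2,38.8,240],-74.4)
to([624.2,38.8,240],-74.4,start=([591.2,394.5,239.5],-74.4))
E
```

```text
[0.45 0.34 1.44 0.   1.35 0.88]
0.05 [[292. 354.]] [451.5 183.8] [  5.8 212.4] 66.0 z 0.054
0.05 [[319. 170.]] [591.6 394.7] [138.7  60.1] 65.1 z 0.056
0.05 [[ 21. 155.]] [300.1 549.1] [99.1 46. ] 49.9 z 0.054
0.05 [[159. 191.]] [412.  441.1] [245.7   2. ] 65.0 z 0.054
0.0555 [[427. 266.]] [ 411.4 -334.3] [148.7 180.2] 22.1 z 0.06
0.0555 [[354. 233.]] [ 491.6 -157. ] [61.6 62.1] 75.0 z 0.06
0.0555 [[155. 230.]] [503.4 344.6] [362.8 270.5] 65.1 z 0.059
0.045 [[491. 208.]] [ 557.4 -504.8] [160.5 113.2] 5.0 z 0.05
0.045 [[137. 193.]] [589.  392.4] [142.9  60.1] 65.1 z 0.054
0.1 [[292. 296.]] [343.9  -6.7] [89.9 56.2] 53.5 z 0.11
0.1 [[279. 235.]] [483.6  24.2] [90.  56.1] 80.5 z 0.11
0.1 [[274. 177.]] [623.1  38.1] [90.5 56. ] 15.7 z 0.11
0.1 [[323. 107.]] [801.  -80.9] [91.2 55.9] 5.8 z 0.11
pos [591.1 394.4 237.8] jaw az -24.9 tool-shift [-308.5  179.9   -2.3] turn_z 0.864 (-49.5 deg ccw)
pos [591.2 394.5 239.5] jaw az -74.4 tool-shift [-63.9 351.5  -0.5] turn_z -0.000 (0.0 deg ccw)
```

View pics/u_wrist.png

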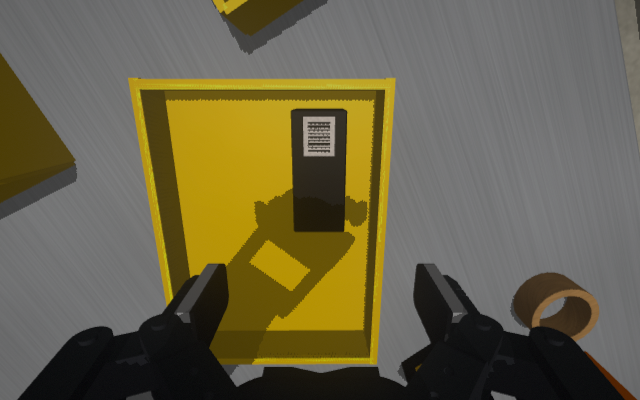

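View pics/u_top.png

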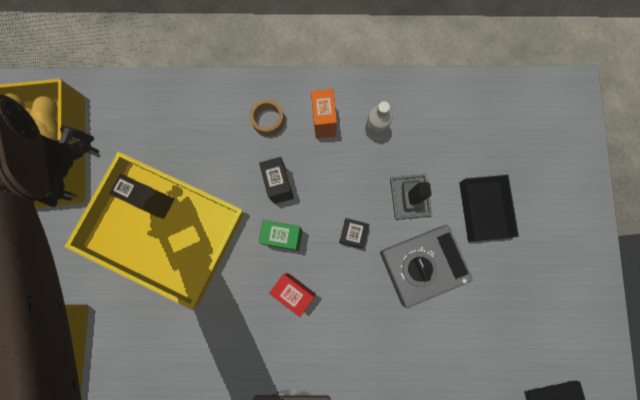

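carry_out(
  rows=[
    {"linear": [0, 0, 0], "rot": [0, 0, 0.144], "fingers": 100},
    {"linear": [0, 0, 0], "rot": [0, 0, 0.144], "fingers": 100},
    {"linear": [0, 0, 0], "rot": [0, 0, 0.144], "fingers": 100},
    {"linear": [0, 0, 0], "rot": [0, 0, 0.144], "fingers": 100},
    {"linear": [0, 0, 0], "rot": [0, 0, 0.144], "fingers": 100},
    {"linear": [0, 0, 0], "rot": [0, 0, 0.144], "fingers": 100},
    {"linear": [-4, 20, 0], "rot": [0, 0, 0], "fingers": 100},
    {"linear": [-5, 28, 0], "rot": [0, 0, 0], "fingers": 100},
    {"linear": [-5, 28, 0], "rot": [0, 0, 0], "fingers": 100},
    {"linear": [-5, 28, 0], "rot": [0, 0, 0], "fingers": 100},
    {"linear": [-5, 28, 0], "rot": [0, 0, 0], "fingers": 100},
    {"linear": [-5, 28, 0], "rot": [0, 0, 0], "fingers": 100},
    {"linear": [-5, 28, 0], "rot": [0, 0, 0], "fingers": 100},
    {"linear": [-5, 28, 0], "rot": [0, 0, 0], "fingers": 100},
    {"linear": [-5, 28, 0], "rot": [0, 0, 0], "fingers": 100},
    {"linear": [-5, 28, 0], "rot": [0, 0, 0], "fingers": 100},
    {"linear": [-5, 28, 0], "rot": [0, 0, 0], "fingers": 100},
    {"linear": [-5, 28, 0], "rot": [0, 0, 0], "fingers": 100},
    {"linear": [-5, 23, 0], "rot": [0, 0, 0], "fingers": 100},
    {"linear": [0, 0, 0], "rot": [0, 0, 0], "fingers": 100},
  ],
)

```text
time_s: 43.95
tcp_pos: [0.6227, 0.0355, 0.2356]
tool_rot: [3.113, 0.423, -0.005]
ft_force: [-0.6, 0.0, -0.7]
finger_gap: 0.0855
```

```bash
python3 - <<'E'
from h import *
im,P,c,o=snap("wrist","v_wrist"); print(o["q"].round(2))
rects(P,.1,.116)
to([624.2,38.8,76],-74.4)
E
```

```text
[-0.11  0.16  1.68 -0.    1.31  1.2 ]
0.1 [[617. 297.]] [ 589.2 -298.2] [20.5 40.5] 64.0 z 0.108
0.1 [[295. 304.]] [486.  26.] [90.1 57.2] 80.8 z 0.111
0.1 [[317. 179.]] [625.7  40. ] [89.4 56.2] 15.6 z 0.111
0.1 [[629.  94.]] [ 771.2 -203.8] [54.2 20.7] 31.7 z 0.106
0.1 [[512.  35.]] [787.3 -80.2] [58.4 56.8] 6.2 z 0.111
pos [622.7  37.2 235.8] jaw az -74.5 tool-shift [  2.3  -1.  159.8] turn_z -0.002 (0.1 deg ccw)
```

View pics/v_wrist.png

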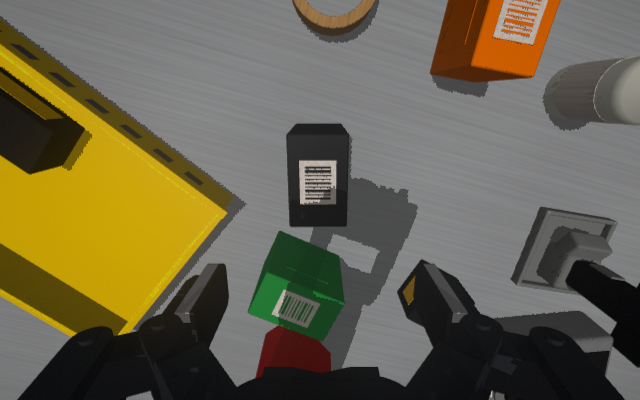

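carry_out(
  rows=[
    {"linear": [2, -2, 10], "rot": [0, 0, 0], "fingers": 100},
    {"linear": [0, 0, 20], "rot": [0, 0, 0], "fingers": 100},
    {"linear": [0, 0, 20], "rot": [0, 0, 0], "fingers": 100},
    {"linear": [0, 0, 20], "rot": [0, 0, 0], "fingers": 100},
    {"linear": [0, 0, 20], "rot": [0, 0, 0], "fingers": 100},
    {"linear": [0, 0, 20], "rot": [0, 0, 0], "fingers": 100},
    {"linear": [0, 0, 20], "rot": [0, 0, 0], "fingers": 100},
    {"linear": [0, 0, 20], "rot": [0, 0, 0], "fingers": 100},
    {"linear": [0, 0, 10], "rot": [0, 0, 0], "fingers": 100},
    {"linear": [0, 0, 0], "rot": [0, 0, 0], "fingers": 100},
    {"linear": [0, 0, 0], "rot": [0, 0, 0], "fingers": 50},
    {"linear": [0, 0, 0], "rot": [0, 0, 0], "fingers": 50},
    {"linear": [0, 0, 0], "rot": [0, 0, 0], "fingers": 50},
    {"linear": [0, 0, 0], "rot": [0, 0, 0], "fingers": 50},
    {"linear": [0, 0, 0], "rot": [0, 0, 0], "fingers": 50},
    {"linear": [0, 0, 0], "rot": [0, 0, 0], "fingers": 50},
    {"linear": [0, 0, 0], "rot": [0, 0, 0], "fingers": 50},
  ],
)

```text
time_s: 45.7
tcp_pos: [0.6269, 0.0412, 0.0798]
tool_rot: [3.111, 0.425, 0.007]
ft_force: [0.6, -0.5, 5.7]
finger_gap: 0.0531
```

carry_out(
  rows=[
    {"linear": [0, 0, -10], "rot": [0, 0, 0], "fingers": 50},
    {"linear": [0, 0, -15], "rot": [0, 0, 0], "fingers": 50},
    {"linear": [0, 0, -20], "rot": [0, 0, 0], "fingers": 50},
    {"linear": [0, 0, -20], "rot": [0, 0, 0], "fingers": 50},
    {"linear": [0, 0, 0], "rot": [0, 0, 0], "fingers": 50},
    {"linear": [0, 0, 0], "rot": [0, 0, 0], "fingers": 50},
  ],
)

```text
time_s: 46.3
tcp_pos: [0.6248, 0.0417, 0.1425]
tool_rot: [-3.113, -0.426, 0.0]
ft_force: [-0.0, 0.4, -3.4]
finger_gap: 0.053
```

```bash
python3 - <<'E'
from h import *
im,P,c,o=snap("wrist","w_wrist"); print(o["q"].round(2),o["finger_gap"])
im,P,c,o=snap("scene","w_scene")
to([527,247,285],-24.9)
E
```

```text
[-0.1   0.24  1.76  0.    1.15  1.2 ] 0.05299390625686983
pos [623.8  41.8 140.8] jaw az -74.4 tool-shift [ -38.6 -223.9 -143.8] turn_z -0.864 (49.5 deg ccw)
```

View pics/w_wrist.png

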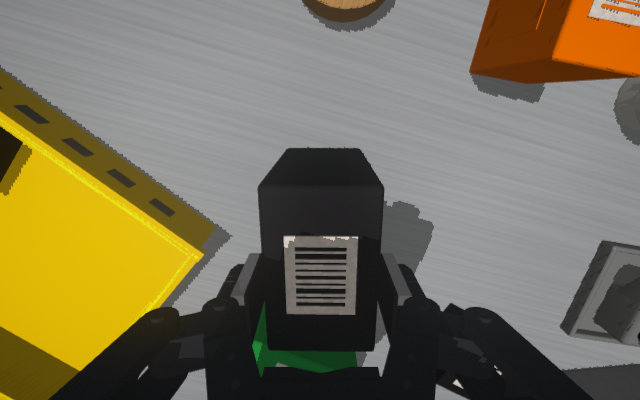

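View pics/w_scene.png

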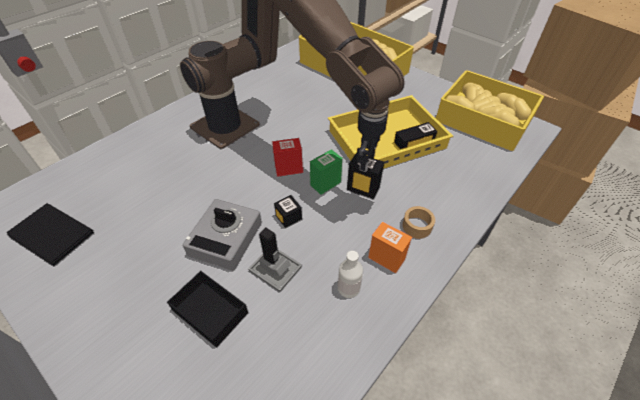

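carry_out(
  rows=[
    {"linear": [0, 0, -20], "rot": [0, 0, 0], "fingers": 50},
    {"linear": [0, 0, -25], "rot": [0, 0, 0], "fingers": 50},
    {"linear": [0, 0, -25], "rot": [0, 0, 0], "fingers": 50},
    {"linear": [0, 0, -20], "rot": [0, 0, 0], "fingers": 50},
    {"linear": [0, 0, 0], "rot": [0, 0, -0.064], "fingers": 50},
    {"linear": [0, 0, 0], "rot": [0, 0, -0.1], "fingers": 50},
    {"linear": [0, 0, 0], "rot": [0, 0, -0.12], "fingers": 50},
    {"linear": [0, 0, 0], "rot": [0, 0, -0.12], "fingers": 50},
    {"linear": [0, 0, 0], "rot": [0, 0, -0.12], "fingers": 50},
    {"linear": [0, 0, 0], "rot": [0, 0, -0.12], "fingers": 50},
    {"linear": [0, 0, 0], "rot": [0, 0, -0.12], "fingers": 50},
    {"linear": [0, 0, 0], "rot": [0, 0, -0.1], "fingers": 50},
    {"linear": [0, 0, 0], "rot": [0, 0, 0], "fingers": 50},
  ],
)

```text
time_s: 47.7
tcp_pos: [0.6242, 0.0417, 0.2305]
tool_rot: [-2.647, -1.688, 0.004]
ft_force: [0.5, -0.5, -3.5]
finger_gap: 0.0527
```

carry_out(
  rows=[
    {"linear": [4, -8, 0], "rot": [0, 0, 0], "fingers": 50},
    {"linear": [8, -15, 0], "rot": [0, 0, 0], "fingers": 50},
    {"linear": [11, -22, 0], "rot": [0, 0, 0], "fingers": 50},
    {"linear": [11, -23, 0], "rot": [0, 0, 0], "fingers": 50},
    {"linear": [11, -23, 0], "rot": [0, 0, 0], "fingers": 50},
    {"linear": [11, -23, 0], "rot": [0, 0, 0], "fingers": 50},
    {"linear": [11, -23, 0], "rot": [0, 0, 0], "fingers": 50},
    {"linear": [11, -23, 0], "rot": [0, 0, 0], "fingers": 50},
    {"linear": [11, -23, 0], "rot": [0, 0, 0], "fingers": 50},
    {"linear": [11, -23, 0], "rot": [0, 0, 0], "fingers": 50},
    {"linear": [11, -23, 0], "rot": [0, 0, 0], "fingers": 50},
    {"linear": [11, -23, 0], "rot": [0, 0, 0], "fingers": 50},
    {"linear": [11, -20, 0], "rot": [0, 0, 0], "fingers": 50},
    {"linear": [8, -15, 0], "rot": [0, 0, 0], "fingers": 50},
    {"linear": [4, -8, 0], "rot": [0, 0, 0], "fingers": 50},
    {"linear": [0, 0, 0], "rot": [0, 0, 0], "fingers": 50},
    {"linear": [0, 0, 0], "rot": [0, 0, 0], "fingers": 50},
  ],
)

```text
time_s: 49.4
tcp_pos: [0.4185, 0.2973, 0.2326]
tool_rot: [2.648, 1.69, 0.0]
ft_force: [0.1, -0.6, -2.6]
finger_gap: 0.0528
```

```bash
python3 - <<'E'
from h import *
im,P,c,o=snap("wrist","x_wrist"); print(o["q"].round(2),o["finger_gap"],o["tcp_pos"])
rects(P,.055,.067,1000); rects(P,.05,.0575,1500)
to([418.2,297.8,85],-24.9)
E
```

```text
[ 0.42 -0.09  1.94 -0.    1.29  0.86] 0.05277462366997842 [0.4185012  0.29728254 0.23255349]
0.055 [[483. 160.]] [588.  234.7] [284.1 116.8] 41.0 z 0.061
0.055 [[439.  43.]] [577.2 365.1] [74.3 59.8] 65.2 z 0.056
0.055 [[250. 125.]] [369.  360.3] [258.1  10.8] 65.1 z 0.061
0.05 [[440.  41.]] [577.5 365.6] [75.4 60.1] 65.2 z 0.056
pos [418.8 297.1 232.5] jaw az -24.9 tool-shift [  0.5  -0.9 147.5] turn_z -0.001 (0.0 deg ccw)
```

View pics/x_wrist.png

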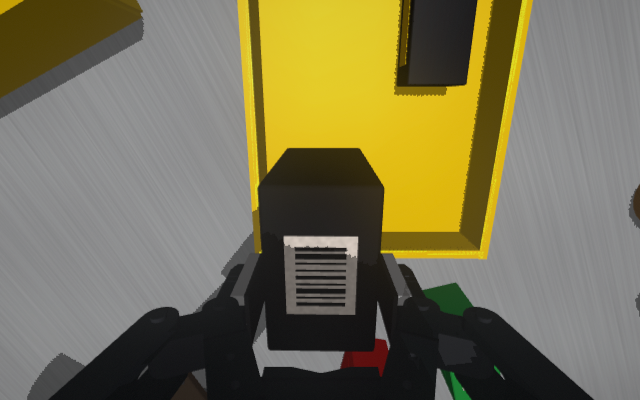

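carry_out(
  rows=[
    {"linear": [0, 0, 12], "rot": [0, 0, 0], "fingers": 50},
    {"linear": [0, 0, 20], "rot": [0, 0, 0], "fingers": 50},
    {"linear": [0, 0, 20], "rot": [0, 0, 0], "fingers": 50},
    {"linear": [0, 0, 20], "rot": [0, 0, 0], "fingers": 50},
    {"linear": [0, 0, 20], "rot": [0, 0, 0], "fingers": 50},
    {"linear": [0, 0, 20], "rot": [0, 0, 0], "fingers": 50},
    {"linear": [0, 0, 15], "rot": [0, 0, 0], "fingers": 50},
    {"linear": [0, 0, 10], "rot": [0, 0, 0], "fingers": 50},
    {"linear": [0, 0, 5], "rot": [0, 0, 0], "fingers": 50},
    {"linear": [0, 0, 2], "rot": [0, 0, 0], "fingers": 50},
    {"linear": [0, 0, 1], "rot": [0, 0, 0], "fingers": 50},
    {"linear": [0, 0, 0], "rot": [0, 0, 0], "fingers": 50},
    {"linear": [0, 0, 0], "rot": [0, 0, 0], "fingers": 50},
  ],
)

```text
time_s: 50.75
tcp_pos: [0.4192, 0.2977, 0.0883]
tool_rot: [2.648, 1.69, 0.002]
ft_force: [0.8, 0.6, -2.1]
finger_gap: 0.0531
```

carry_out(
  rows=[
    {"linear": [0, 0, 1], "rot": [0, 0, 0], "fingers": 50},
    {"linear": [0, 0, 0], "rot": [0, 0, 0], "fingers": 50},
    {"linear": [0, 0, 0], "rot": [0, 0, 0], "fingers": 50},
  ],
)

```text
time_s: 51.05
tcp_pos: [0.4187, 0.2975, 0.0866]
tool_rot: [-2.648, -1.69, -0.0]
ft_force: [-0.1, 0.6, -2.0]
finger_gap: 0.0529
```

carry_out(
  rows=[
    {"linear": [0, 0, 1], "rot": [0, 0, 0], "fingers": 50},
    {"linear": [0, 0, 0], "rot": [0, 0, 0], "fingers": 50},
    {"linear": [0, 0, 0], "rot": [0, 0, 0], "fingers": 50},
  ],
)

```text
time_s: 51.35
tcp_pos: [0.4186, 0.2974, 0.0854]
tool_rot: [-2.648, -1.69, 0.0]
ft_force: [0.6, 0.4, -2.2]
finger_gap: 0.0529
```

carry_out(
  rows=[
    {"linear": [0, 0, 1], "rot": [0, 0, 0], "fingers": 50},
    {"linear": [0, 0, 0], "rot": [0, 0, 0], "fingers": 50},
    {"linear": [0, 0, 0], "rot": [0, 0, 0], "fingers": 50},
  ],
)

```text
time_s: 51.65
tcp_pos: [0.4189, 0.2975, 0.0849]
tool_rot: [2.648, 1.69, 0.001]
ft_force: [-0.1, -0.5, -0.8]
finger_gap: 0.0529
```

carry_out(
  rows=[
    {"linear": [0, 0, 1], "rot": [0, 0, 0], "fingers": 50},
    {"linear": [0, 0, 0], "rot": [0, 0, 0], "fingers": 50},
    {"linear": [0, 0, 0], "rot": [0, 0, 0], "fingers": 50},
  ],
)

```text
time_s: 51.95
tcp_pos: [0.4192, 0.2975, 0.0847]
tool_rot: [2.648, 1.69, 0.001]
ft_force: [-1.5, -1.8, 5.9]
finger_gap: 0.053
```

carry_out(
  rows=[
    {"linear": [0, 0, 0], "rot": [0, 0, 0], "fingers": 95},
    {"linear": [0, 0, 0], "rot": [0, 0, 0], "fingers": 95},
    {"linear": [0, 0, 0], "rot": [0, 0, 0], "fingers": 95},
    {"linear": [0, 0, 0], "rot": [0, 0, 0], "fingers": 95},
    {"linear": [0, 0, 0], "rot": [0, 0, 0], "fingers": 95},
    {"linear": [0, 0, -10], "rot": [0, 0, 0], "fingers": 95},
    {"linear": [0, 0, -20], "rot": [0, 0, 0], "fingers": 95},
    {"linear": [0, 0, -25], "rot": [0, 0, 0], "fingers": 95},
    {"linear": [0, 0, -25], "rot": [0, 0, 0], "fingers": 95},
    {"linear": [0, 0, -25], "rot": [0, 0, 0], "fingers": 95},
    {"linear": [0, 0, -25], "rot": [0, 0, 0], "fingers": 95},
    {"linear": [0, 0, -20], "rot": [0, 0, 0], "fingers": 95},
    {"linear": [0, 0, 0], "rot": [0, 0, -0.085], "fingers": 100},
    {"linear": [0, 0, 0], "rot": [0, 0, -0.088], "fingers": 100},
    {"linear": [0, 0, 0], "rot": [0, 0, 0], "fingers": 100},
  ],
)

```text
time_s: 53.45
tcp_pos: [0.4188, 0.2975, 0.2346]
tool_rot: [2.492, 1.912, 0.002]
ft_force: [0.2, 0.6, 0.4]
finger_gap: 0.0857
```

```bash
python3 - <<'E'
from h import *
im,P,c,o=snap("wrist","y_wrist"); rects(P,.1,.12)
im,P,c,o=snap("top","y_top"); print(o["q"].round(2))
for b in [(.0555,.068),(.045,.055),(.1,.118)]: rects(P,*b,150)
to([493,-156,240],-15)
E
```

```text
0.1 [[323. 186.]] [420.8 296. ] [89.8 56.1] 65.2 z 0.116
[ 0.42 -0.1   1.94  0.    1.3   0.68]
0.0555 [[427. 266.]] [ 411.6 -334.2] [149.4 179.7] 21.9 z 0.06
0.0555 [[354. 233.]] [ 491.6 -156.8] [62.  61.9] 74.9 z 0.06
0.0555 [[167. 226.]] [503.6 344.6] [363.3 270.3] 65.1 z 0.06
0.0555 [[ 70. 144.]] [730.6 576.5] [309.2  10.4] 5.4 z 0.062
0.045 [[491. 208.]] [ 557.3 -504.6] [160.4 113.3] 5.1 z 0.05
0.045 [[138. 196.]] [589.3 392.4] [142.7  60.4] 65.2 z 0.054
0.045 [[ 72. 150.]] [726.1 575.3] [ 39. 305.] 89.0 z 0.05
0.1 [[292. 295.]] [344.1  -6.8] [89.9 56.2] 53.3 z 0.11
0.1 [[164. 263.]] [418.  293.4] [90.6 56.8] 65.2 z 0.115
0.1 [[279. 235.]] [483.7  24.3] [90.3 56. ] 80.4 z 0.11
0.1 [[380. 117.]] [ 775.8 -220.9] [55.8 50.6] 70.2 z 0.108
0.1 [[323. 107.]] [800.6 -81. ] [91.2 55.9] 5.7 z 0.11
pos [418.6 297.4 233.9] jaw az -15.1 tool-shift [-418.3  190.    -6.1] turn_z -0.002 (0.1 deg ccw)
```

View pics/y_wrist.png

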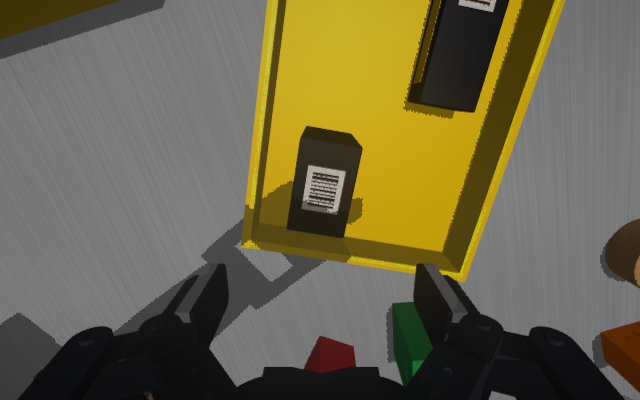

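View pics/y_top.png

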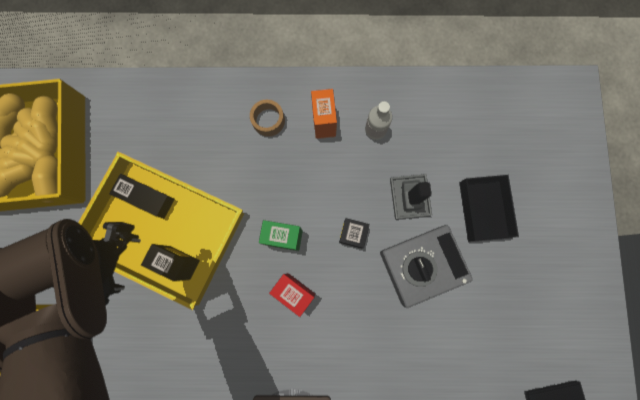

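carry_out(
  rows=[
    {"linear": [-15, 7, 0], "rot": [0, 0, 0], "fingers": 100},
    {"linear": [-26, 12, 0], "rot": [0, 0, 0], "fingers": 100},
    {"linear": [-26, 12, 0], "rot": [0, 0, 0], "fingers": 100},
    {"linear": [-26, 12, 0], "rot": [0, 0, 0], "fingers": 100},
    {"linear": [-26, 12, 0], "rot": [0, 0, 0], "fingers": 100},
    {"linear": [-26, 12, 0], "rot": [0, 0, 0], "fingers": 100},
    {"linear": [-26, 12, 0], "rot": [0, 0, 0], "fingers": 100},
    {"linear": [-26, 12, 0], "rot": [0, 0, 0], "fingers": 100},
    {"linear": [-26, 12, 0], "rot": [0, 0, 0], "fingers": 100},
    {"linear": [-26, 12, 0], "rot": [0, 0, 0], "fingers": 100},
    {"linear": [-26, 12, 0], "rot": [0, 0, 0], "fingers": 100},
    {"linear": [-26, 12, 0], "rot": [0, 0, 0], "fingers": 100},
    {"linear": [-26, 12, 0], "rot": [0, 0, 0], "fingers": 100},
    {"linear": [-26, 12, 0], "rot": [0, 0, 0], "fingers": 100},
    {"linear": [-26, 12, 0], "rot": [0, 0, 0], "fingers": 100},
    {"linear": [-26, 10, 0], "rot": [0, 0, 0], "fingers": 100},
    {"linear": [-14, 5, 0], "rot": [0, 0, 0], "fingers": 100},
    {"linear": [0, 0, 20], "rot": [0, 0, 0], "fingers": 100},
    {"linear": [0, 0, 0], "rot": [0, 0, 0], "fingers": 100},
    {"linear": [0, 0, 0], "rot": [0, 0, 0], "fingers": 100},
  ],
)

```text
time_s: 55.55
tcp_pos: [0.4933, -0.1559, 0.2131]
tool_rot: [-2.491, -1.911, 0.001]
ft_force: [0.2, -0.5, 0.1]
finger_gap: 0.0856
```

```bash
python3 - <<'E'
from h import *
im,P,c,o=snap("wrist","z_wrist"); print(o["q"].round(2))
rects(P,.05,.066)
to([493,-156,12],-15)
E
```

```text
[-0.5  -0.07  1.95  0.    1.26 -0.24]
0.05 [[298. 322.]] [ 414.  -332.3] [149.5 180.2] 21.9 z 0.06
0.05 [[321. 177.]] [ 493.8 -155.1] [61.9 62. ] 75.7 z 0.061
0.05 [[596. 160.]] [ 766.  -212.4] [60.3 27.9] 61.2 z 0.058
0.05 [[154.  75.]] [368.6 -21.8] [89.6  3.3] 54.1 z 0.058
0.05 [[588.  29.]] [758.8 -85.2] [ 3.7 52.9] 6.4 z 0.058
pos [ 493.7 -156.   213.9] jaw az -15.0 tool-shift [-2.000e-01 -7.000e-01  2.019e+02] turn_z 0.000 (-0.0 deg ccw)
```

View pics/z_wrist.png

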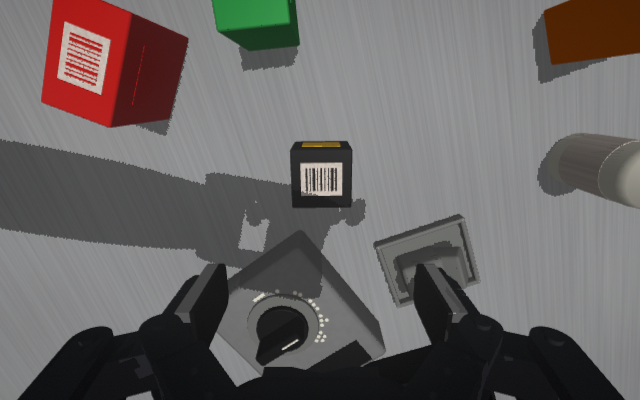

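carry_out(
  rows=[
    {"linear": [0, 0, 15], "rot": [0, 0, 0], "fingers": 100},
    {"linear": [0, 0, 20], "rot": [0, 0, 0], "fingers": 100},
    {"linear": [0, 0, 20], "rot": [0, 0, 0], "fingers": 100},
    {"linear": [0, 0, 20], "rot": [0, 0, 0], "fingers": 100},
    {"linear": [0, 0, 20], "rot": [0, 0, 0], "fingers": 100},
    {"linear": [0, 0, 20], "rot": [0, 0, 0], "fingers": 100},
    {"linear": [0, 0, 20], "rot": [0, 0, 0], "fingers": 100},
    {"linear": [0, 0, 20], "rot": [0, 0, 0], "fingers": 100},
    {"linear": [0, 0, 20], "rot": [0, 0, 0], "fingers": 100},
    {"linear": [0, 0, 14], "rot": [0, 0, 0], "fingers": 100},
    {"linear": [0, 0, 8], "rot": [0, 0, 0], "fingers": 100},
    {"linear": [0, 0, 0], "rot": [0, 0, 0], "fingers": 100},
    {"linear": [0, 0, 0], "rot": [0, 0, 0], "fingers": 58},
    {"linear": [0, 0, 0], "rot": [0, 0, 0], "fingers": 58},
    {"linear": [0, 0, 0], "rot": [0, 0, 0], "fingers": 58},
    {"linear": [0, 0, 0], "rot": [0, 0, 0], "fingers": 58},
    {"linear": [0, 0, 0], "rot": [0, 0, 0], "fingers": 58},
    {"linear": [0, 0, 0], "rot": [0, 0, 0], "fingers": 58},
    {"linear": [0, 0, 0], "rot": [0, 0, 0], "fingers": 58},
  ],
)

```text
time_s: 57.5
tcp_pos: [0.495, -0.1572, 0.0181]
tool_rot: [2.49, 1.91, 0.002]
ft_force: [-0.2, -0.2, 4.7]
finger_gap: 0.0604
```

carry_out(
  rows=[
    {"linear": [0, 0, -10], "rot": [0, 0, 0], "fingers": 58},
    {"linear": [0, 0, -20], "rot": [0, 0, 0], "fingers": 58},
    {"linear": [0, 0, -25], "rot": [0, 0, 0], "fingers": 58},
    {"linear": [0, 0, -25], "rot": [0, 0, 0], "fingers": 58},
    {"linear": [0, 0, -25], "rot": [0, 0, 0], "fingers": 58},
    {"linear": [0, 0, -25], "rot": [0, 0, 0], "fingers": 58},
    {"linear": [0, 0, -25], "rot": [0, 0, 0], "fingers": 58},
    {"linear": [0, 0, -25], "rot": [0, 0, 0], "fingers": 58},
    {"linear": [0, 0, 0], "rot": [0, 0, 0.086], "fingers": 58},
    {"linear": [0, 0, 0], "rot": [0, 0, 0.086], "fingers": 58},
    {"linear": [0, 0, 0], "rot": [0, 0, 0], "fingers": 58},
  ],
)

```text
time_s: 58.6
tcp_pos: [0.4928, -0.156, 0.1959]
tool_rot: [-2.646, -1.69, 0.001]
ft_force: [-0.1, 0.3, -2.8]
finger_gap: 0.0603
```

```bash
python3 - <<'E'
from h import *
im,P,c,o=snap("wrist","A_wrist"); print(o["q"].round(2),o["finger_gap"])
print(504.5-80*.421+58*.907, 346-80*.907-58*.421)
to([523.4,249,200],-24.9)
E
```

```text
[-0.5  -0.05  1.97  0.    1.23 -0.07] 0.06032346562534618
523.426 249.022
pos [ 492.8 -156.   195.7] jaw az -24.8 tool-shift [ 380.6 -141.9   -3.9] turn_z 0.002 (-0.1 deg ccw)
```

View pics/A_wrist.png

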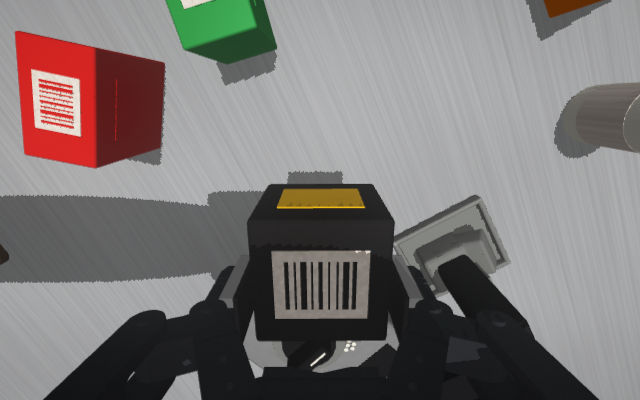

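carry_out(
  rows=[
    {"linear": [8, -3, 0], "rot": [0, 0, 0], "fingers": 58},
    {"linear": [16, -6, 0], "rot": [0, 0, 0], "fingers": 58},
    {"linear": [24, -9, 0], "rot": [0, 0, 0], "fingers": 58},
    {"linear": [24, -9, 0], "rot": [0, 0, 0], "fingers": 58},
    {"linear": [24, -9, 0], "rot": [0, 0, 0], "fingers": 58},
    {"linear": [24, -9, 0], "rot": [0, 0, 0], "fingers": 58},
    {"linear": [24, -9, 0], "rot": [0, 0, 0], "fingers": 58},
    {"linear": [24, -9, 0], "rot": [0, 0, 0], "fingers": 58},
    {"linear": [24, -9, 0], "rot": [0, 0, 0], "fingers": 58},
    {"linear": [24, -9, 0], "rot": [0, 0, 0], "fingers": 58},
    {"linear": [24, -9, 0], "rot": [0, 0, 0], "fingers": 58},
    {"linear": [24, -9, 0], "rot": [0, 0, 0], "fingers": 58},
    {"linear": [24, -9, 0], "rot": [0, 0, 0], "fingers": 58},
    {"linear": [24, -9, 0], "rot": [0, 0, 0], "fingers": 58},
    {"linear": [24, -9, 0], "rot": [0, 0, 0], "fingers": 58},
    {"linear": [24, -9, 0], "rot": [0, 0, 0], "fingers": 58},
    {"linear": [14, -5, 0], "rot": [0, 0, 0], "fingers": 58},
    {"linear": [6, -2, 0], "rot": [0, 0, 0], "fingers": 58},
    {"linear": [0, 0, 0], "rot": [0, 0, 0], "fingers": 58},
    {"linear": [0, 0, 0], "rot": [0, 0, 0], "fingers": 58},
  ],
)

```text
time_s: 60.65
tcp_pos: [0.5245, 0.2473, 0.1963]
tool_rot: [2.647, 1.691, -0.001]
ft_force: [0.4, -0.5, -1.3]
finger_gap: 0.0604
```

```bash
python3 - <<'E'
from h import *
im,P,c,o=snap("wrist","B_wrist"); print(o["q"].round(2),o["finger_gap"])
to([523.4,249,24],-24.9)
E
```

```text
[ 0.27  0.09  1.83 -0.    1.23  0.7 ] 0.06037353451725069
pos [524.5 247.1 196.4] jaw az -24.9 tool-shift [  1.3  -1.8 172.4] turn_z -0.000 (0.0 deg ccw)
```

View pics/B_wrist.png

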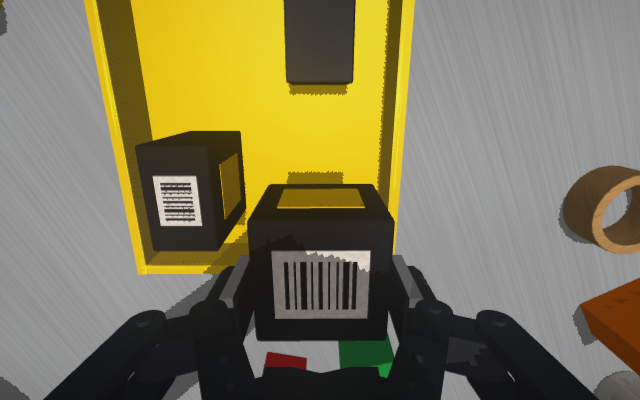

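carry_out(
  rows=[
    {"linear": [1, -3, 0], "rot": [0, 0, 0], "fingers": 58},
    {"linear": [0, 0, 15], "rot": [0, 0, 0], "fingers": 58},
    {"linear": [0, 0, 20], "rot": [0, 0, 0], "fingers": 58},
    {"linear": [0, 0, 20], "rot": [0, 0, 0], "fingers": 58},
    {"linear": [0, 0, 20], "rot": [0, 0, 0], "fingers": 58},
    {"linear": [0, 0, 20], "rot": [0, 0, 0], "fingers": 58},
    {"linear": [0, 0, 20], "rot": [0, 0, 0], "fingers": 58},
    {"linear": [0, 0, 20], "rot": [0, 0, 0], "fingers": 58},
    {"linear": [0, 0, 15], "rot": [0, 0, 0], "fingers": 58},
    {"linear": [0, 0, 10], "rot": [0, 0, 0], "fingers": 58},
    {"linear": [0, 0, 6], "rot": [0, 0, 0], "fingers": 58},
    {"linear": [0, 0, 3], "rot": [0, 0, 0], "fingers": 58},
    {"linear": [0, 0, 1], "rot": [0, 0, 0], "fingers": 58},
    {"linear": [0, 0, 0], "rot": [0, 0, 0], "fingers": 58},
    {"linear": [0, 0, 0], "rot": [0, 0, 0], "fingers": 58},
  ],
)

```text
time_s: 62.2
tcp_pos: [0.5229, 0.2504, 0.0273]
tool_rot: [2.647, 1.691, 0.002]
ft_force: [-0.1, 0.3, -1.8]
finger_gap: 0.0603
```

carry_out(
  rows=[
    {"linear": [0, 0, 1], "rot": [0, 0, 0], "fingers": 58},
    {"linear": [0, 0, 1], "rot": [0, 0, 0], "fingers": 58},
    {"linear": [0, 0, 0], "rot": [0, 0, 0], "fingers": 58},
    {"linear": [0, 0, 0], "rot": [0, 0, 0], "fingers": 58},
  ],
)

```text
time_s: 62.6
tcp_pos: [0.5223, 0.2501, 0.0245]
tool_rot: [-2.648, -1.691, 0.0]
ft_force: [0.9, 0.0, -2.6]
finger_gap: 0.0606
```

carry_out(
  rows=[
    {"linear": [0, 0, 1], "rot": [0, 0, 0], "fingers": 58},
    {"linear": [0, 0, 0], "rot": [0, 0, 0], "fingers": 58},
    {"linear": [0, 0, 0], "rot": [0, 0, 0], "fingers": 58},
  ],
)

```text
time_s: 62.9
tcp_pos: [0.5222, 0.2501, 0.0234]
tool_rot: [-2.648, -1.691, 0.0]
ft_force: [0.7, -1.8, -2.1]
finger_gap: 0.0604
```

carry_out(
  rows=[
    {"linear": [0, 0, 1], "rot": [0, 0, 0], "fingers": 58},
    {"linear": [0, 0, 0], "rot": [0, 0, 0], "fingers": 58},
    {"linear": [0, 0, 0], "rot": [0, 0, 0], "fingers": 58},
  ],
)

```text
time_s: 63.2
tcp_pos: [0.5224, 0.2502, 0.0231]
tool_rot: [2.648, 1.691, 0.0]
ft_force: [-3.1, 0.5, 3.5]
finger_gap: 0.0608
```

carry_out(
  rows=[
    {"linear": [0, 0, 0], "rot": [0, 0, 0], "fingers": 98},
    {"linear": [0, 0, 0], "rot": [0, 0, 0], "fingers": 98},
    {"linear": [0, 0, 0], "rot": [0, 0, 0], "fingers": 98},
    {"linear": [0, 0, 0], "rot": [0, 0, 0], "fingers": 98},
    {"linear": [0, 0, 0], "rot": [0, 0, 0], "fingers": 98},
    {"linear": [0, 0, -10], "rot": [0, 0, 0], "fingers": 98},
    {"linear": [0, 0, -20], "rot": [0, 0, 0], "fingers": 98},
    {"linear": [0, 0, -25], "rot": [0, 0, 0], "fingers": 98},
    {"linear": [0, 0, -25], "rot": [0, 0, 0], "fingers": 98},
    {"linear": [0, 0, -30], "rot": [0, 0, 0], "fingers": 98},
    {"linear": [0, 0, -30], "rot": [0, 0, 0], "fingers": 98},
    {"linear": [0, 0, -30], "rot": [0, 0, 0], "fingers": 98},
    {"linear": [0, 0, -30], "rot": [0, 0, 0], "fingers": 98},
    {"linear": [0, 0, 0], "rot": [0, 0, 0], "fingers": 100},
    {"linear": [0, 0, 0], "rot": [0, 0, 0], "fingers": 100},
    {"linear": [0, 0, 0], "rot": [0, 0, 0], "fingers": 100},
  ],
)

```text
time_s: 64.8
tcp_pos: [0.5215, 0.2499, 0.2212]
tool_rot: [-2.647, -1.691, 0.003]
ft_force: [0.4, 0.7, -0.9]
finger_gap: 0.0853
```

```bash
python3 - <<'E'
from h import *
im,P,c,o=snap("wrist","C_wrist"); print(o["q"].round(2)); rects(P,.1,.12); rects(P,.0505,.0575); rects(P,.062,.07)
im,P,c,o=snap("scene","C_scene")
im,P,c,o=snap("top","C_top"); rects(P,.09,.12)
to([520,-150,230],-68)
E
```

```text
[0.27 0.07 1.8  0.   1.27 0.71]
0.1 [[376. 360.]] [488.2  41.1] [62.6 56.1] 80.4 z 0.11
0.1 [[197. 188.]] [421.  295.9] [89.6 56.3] 65.2 z 0.116
0.0505 [[324.  41.]] [577.  363.8] [72.2 60.1] 65.1 z 0.056
0.0505 [[205. 185.]] [486.4 306.3] [253.5 251.2] 65.2 z 0.054
0.062 [[322. 175.]] [523.1 251.5] [62.4 62.1] 65.2 z 0.066
0.09 [[  7. 363.]] [192.2 633.4] [152.2  62.8] 5.4 z 0.104
0.09 [[292. 295.]] [344.1  -6.8] [89.8 56.1] 53.2 z 0.11
0.09 [[165. 263.]] [418.4 293. ] [91.1 57. ] 64.5 z 0.115
0.09 [[279. 235.]] [483.6  24.2] [90.2 56.1] 80.5 z 0.11
0.09 [[ 22. 142.]] [714.9 678.9] [ 79.9 220.2] 65.1 z 0.095
0.09 [[324. 108.]] [801.  -80.9] [92.1 56. ] 5.9 z 0.11
0.09 [[ 48. 109.]] [797.2 610.2] [280.5 135.7] 40.1 z 0.098
pos [521.5 249.9 220.8] jaw az -24.9 tool-shift [-363.5  166.8   -8.9] turn_z 0.753 (-43.1 deg ccw)
```

View pics/C_wrist.png

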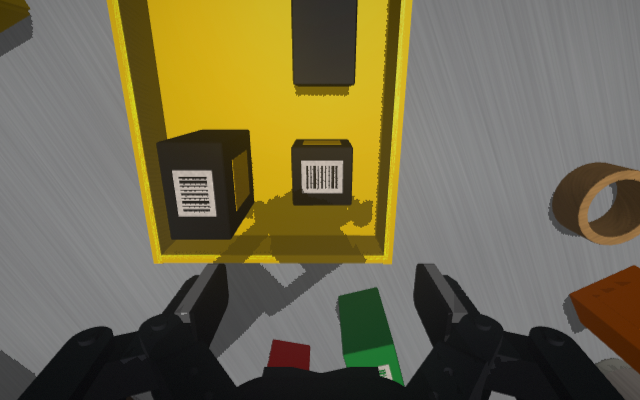

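View pics/C_scene.png

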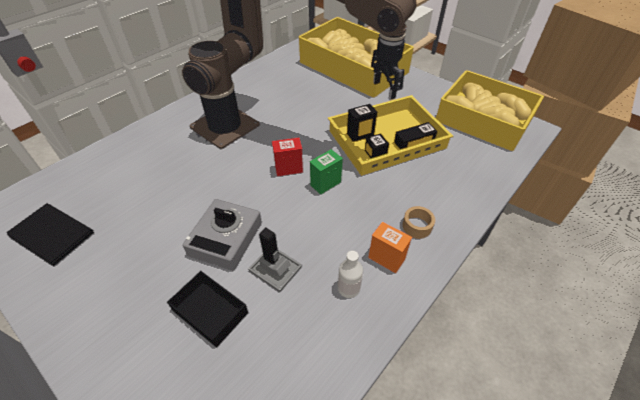

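carry_out(
  rows=[
    {"linear": [0, 0, 0], "rot": [0, 0, 0.125], "fingers": 100},
    {"linear": [0, 0, 0], "rot": [0, 0, 0.125], "fingers": 100},
    {"linear": [0, 0, 0], "rot": [0, 0, 0.125], "fingers": 100},
    {"linear": [0, 0, 0], "rot": [0, 0, 0.125], "fingers": 100},
    {"linear": [0, 0, 0], "rot": [0, 0, 0.125], "fingers": 100},
    {"linear": [0, 0, 0], "rot": [0, 0, 0.128], "fingers": 100},
    {"linear": [-8, 12, -5], "rot": [0, 0, 0], "fingers": 100},
    {"linear": [-16, 24, -10], "rot": [0, 0, 0], "fingers": 100},
    {"linear": [-16, 24, -10], "rot": [0, 0, 0], "fingers": 100},
    {"linear": [-16, 24, 0], "rot": [0, 0, 0], "fingers": 100},
    {"linear": [-16, 24, 0], "rot": [0, 0, 0], "fingers": 100},
    {"linear": [-16, 24, 0], "rot": [0, 0, 0], "fingers": 100},
    {"linear": [-16, 24, 0], "rot": [0, 0, 0], "fingers": 100},
    {"linear": [-16, 24, 0], "rot": [0, 0, 0], "fingers": 100},
    {"linear": [-16, 24, 0], "rot": [0, 0, 0], "fingers": 100},
    {"linear": [-16, 24, 0], "rot": [0, 0, 0], "fingers": 100},
    {"linear": [-16, 24, 0], "rot": [0, 0, 0], "fingers": 100},
    {"linear": [-16, 24, 0], "rot": [0, 0, 0], "fingers": 100},
    {"linear": [-16, 24, 0], "rot": [0, 0, 0], "fingers": 100},
    {"linear": [-16, 24, 0], "rot": [0, 0, 0], "fingers": 100},
  ],
)

```text
time_s: 66.95
tcp_pos: [0.4422, -0.1327, 0.2474]
tool_rot: [-3.083, -0.603, 0.001]
ft_force: [0.6, -0.4, 0.3]
finger_gap: 0.085
```

```bash
python3 - <<'E'
from h import *
to([405,-313.2,200],-68); print(bot.get_obs()["q"].round(2))
E
```

```text
pos [ 442.2 -132.7  247.4] jaw az -67.9 tool-shift [-102.4  153.2   47.4] turn_z 0.003 (-0.1 deg ccw)
[-0.51 -0.23  2.03 -0.    1.34  0.67]
```

carry_out(
  rows=[
    {"linear": [-17, 25, 0], "rot": [0, 0, 0], "fingers": 100},
    {"linear": [-17, 25, 0], "rot": [0, 0, 0], "fingers": 100},
    {"linear": [-17, 25, 0], "rot": [0, 0, 0], "fingers": 100},
    {"linear": [-17, 25, 0], "rot": [0, 0, 0], "fingers": 100},
    {"linear": [-17, 25, 0], "rot": [0, 0, 0], "fingers": 100},
    {"linear": [-17, 25, 0], "rot": [0, 0, 0], "fingers": 100},
    {"linear": [0, 3, 20], "rot": [0, 0, 0], "fingers": 100},
    {"linear": [0, 0, 0], "rot": [0, 0, 0], "fingers": 100},
    {"linear": [0, 0, 0], "rot": [0, 0, 0], "fingers": 100},
  ],
)

```text
time_s: 67.85
tcp_pos: [0.4052, -0.3109, 0.227]
tool_rot: [-3.082, -0.601, 0.002]
ft_force: [0.9, 0.6, 0.4]
finger_gap: 0.0857
```

```bash
python3 - <<'E'
from h import *
im,P,c,o=snap("wrist","D_wrist"); rects(P,.1,.112)
to([405,-313.2,78],-68)
im,P,c,o=snap("scene","D_scene")
E
```

```text
0.1 [[323. 186.]] [ 405.4 -312.8] [57.2 13.7] 21.8 z 0.104
0.1 [[ 10. 141.]] [335.9 -42.8] [61.7 30.2] 4.8 z 0.11
pos [ 405.7 -310.9  227.8] jaw az -67.9 tool-shift [ -1.5   1.9 149.8] turn_z 0.001 (-0.1 deg ccw)
```

View pics/D_wrist.png

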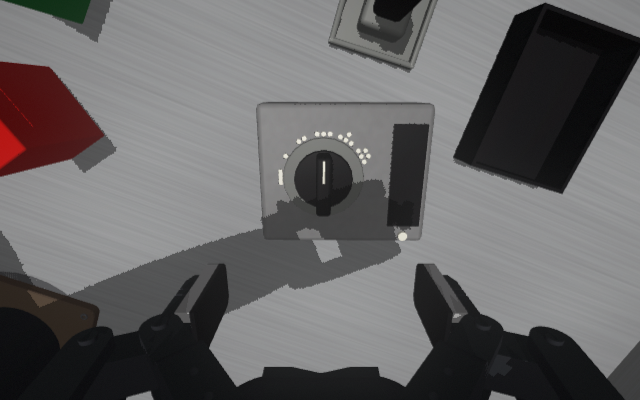

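The knob still points at three dots (324,133). Descend, pinch, then turn back 90°.

carry_out(
  rows=[
    {"linear": [-1, 2, 10], "rot": [0, 0, 0], "fingers": 100},
    {"linear": [0, 0, 20], "rot": [0, 0, 0], "fingers": 100},
    {"linear": [0, 0, 20], "rot": [0, 0, 0], "fingers": 100},
    {"linear": [0, 0, 20], "rot": [0, 0, 0], "fingers": 100},
    {"linear": [0, 0, 20], "rot": [0, 0, 0], "fingers": 100},
    {"linear": [0, 0, 20], "rot": [0, 0, 0], "fingers": 100},
    {"linear": [0, 0, 20], "rot": [0, 0, 0], "fingers": 100},
    {"linear": [0, 0, 12], "rot": [0, 0, 0], "fingers": 100},
    {"linear": [0, 0, 6], "rot": [0, 0, 0], "fingers": 100},
    {"linear": [0, 0, 0], "rot": [0, 0, 0], "fingers": 100},
    {"linear": [0, 0, 0], "rot": [0, 0, 0], "fingers": 10},
    {"linear": [0, 0, 0], "rot": [0, 0, 0], "fingers": 10},
    {"linear": [0, 0, 0], "rot": [0, 0, 0], "fingers": 10},
    {"linear": [0, 0, 0], "rot": [0, 0, 0], "fingers": 10},
    {"linear": [0, 0, 0], "rot": [0, 0, 0], "fingers": 10},
    {"linear": [0, 0, 0], "rot": [0, 0, 0], "fingers": 10},
    {"linear": [0, 0, 0], "rot": [0, 0, 0], "fingers": 10},
    {"linear": [0, 0, 0], "rot": [0, 0, 0], "fingers": 10},
    {"linear": [0, 0, 0], "rot": [0, 0, 0], "fingers": 10},
    {"linear": [0, 0, 0], "rot": [0, 0, 0], "fingers": 10},
  ],
)

```text
time_s: 69.95
tcp_pos: [0.4065, -0.3142, 0.0805]
tool_rot: [3.082, 0.599, 0.002]
ft_force: [-0.5, -1.0, 5.7]
finger_gap: 0.0085
```

carry_out(
  rows=[
    {"linear": [0, 0, 0], "rot": [0, 0, -0.1], "fingers": 10},
    {"linear": [0, 0, 0], "rot": [0, 0, -0.1], "fingers": 10},
    {"linear": [0, 0, 0], "rot": [0, 0, -0.1], "fingers": 10},
    {"linear": [0, 0, 0], "rot": [0, 0, -0.1], "fingers": 10},
    {"linear": [0, 0, 0], "rot": [0, 0, -0.1], "fingers": 10},
    {"linear": [0, 0, 0], "rot": [0, 0, -0.1], "fingers": 10},
    {"linear": [0, 0, 0], "rot": [0, 0, -0.1], "fingers": 10},
    {"linear": [0, 0, 0], "rot": [0, 0, -0.1], "fingers": 10},
    {"linear": [0, 0, 0], "rot": [0, 0, -0.1], "fingers": 10},
    {"linear": [0, 0, 0], "rot": [0, 0, -0.1], "fingers": 10},
    {"linear": [0, 0, 0], "rot": [0, 0, -0.1], "fingers": 10},
    {"linear": [0, 0, 0], "rot": [0, 0, -0.1], "fingers": 10},
    {"linear": [0, 0, 0], "rot": [0, 0, -0.1], "fingers": 10},
    {"linear": [0, 0, 0], "rot": [0, 0, -0.1], "fingers": 10},
    {"linear": [0, 0, 0], "rot": [0, 0, -0.1], "fingers": 10},
    {"linear": [0, 0, 0], "rot": [0, 0, -0.06], "fingers": 10},
    {"linear": [0, 0, 0], "rot": [0, 0, 0], "fingers": 10},
    {"linear": [0, 0, 0], "rot": [0, 0, 0], "fingers": 10},
  ],
)

```text
time_s: 71.75
tcp_pos: [0.4065, -0.3141, 0.0805]
tool_rot: [1.77, 2.593, -0.001]
ft_force: [-1.2, 0.7, 5.4]
finger_gap: 0.0085
```

```bash
python3 - <<'E'
from h import *
im,P,c,o=snap("wrist","E_wrist"); print(o["ft_force"],o["ft_torque"])
to([405,-313.2,78],22)
E
```

```text
[-1.22691447  0.73384025  5.36198745] [ 0.01576016 -0.04130974 -0.03145852]
pos [ 406.5 -314.1   80.5] jaw az 21.4 tool-shift [ 1.4 -1.1  2.5] turn_z -0.011 (0.6 deg ccw)
```

View pics/E_wrist.png

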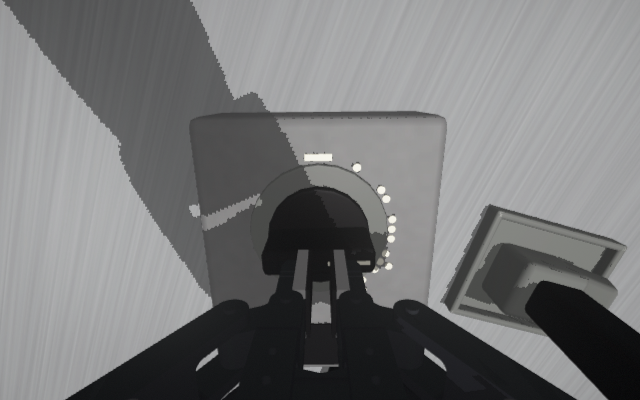

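```bash
python3 - <<'E'
from h import *
im,P,c,o=snap("wrist","F_wrist")
cv2.imwrite("pics/F_crop.png",cv2.resize(im[170:330,220:420],None,fx=4,fy=4,interpolation=cv2.INTER_CUBIC))
for v in (215,245,258,265,285): print(v,[(u,*(P[v,u]*1000).round(0).astype(int).tolist()) for u in range(262,380,9)])
print(proj(c,[[.405,-.313,.104],[.405,-.313,.0805]]))
E
```

```text
215 [(262, 370, -314, 67), (271, 375, -313, 67), (280, 380, -307, 75), (289, 384, -305, 75), (298, 389, -304, 74), (307, 394, -302, 75), (316, 399, -300, 75), (325, 403, -298, 75), (334, 408, -296, 75), (343, 413, -294, 74), (352, 418, -293, 74), (361, 423, -291, 74), (370, 430, -291, 66), (379, 435, -289, 67)]
245 [(262, 376, -333, 66), (271, 380, -316, 97), (280, 385, -314, 97), (289, 389, -312, 97), (298, 393, -310, 98), (307, 397, -308, 98), (316, 402, -307, 98), (325, 406, -305, 99), (334, 410, -303, 99), (343, 414, -302, 99), (352, 419, -300, 98), (361, 423, -298, 99), (370, 427, -296, 99), (379, 443, -307, 67)]
258 [(262, 378, -321, 103), (271, 383, -319, 104), (280, 387, -317, 105), (289, 391, -315, 105), (298, 393, -307, 117), (307, 397, -306, 117), (316, 403, -310, 105), (325, 407, -309, 104), (334, 408, -301, 117), (343, 412, -300, 117), (352, 420, -304, 104), (361, 424, -302, 105), (370, 428, -301, 105), (379, 448, -317, 62)]
265 [(262, 380, -326, 101), (271, 384, -322, 105), (280, 388, -320, 105), (289, 391, -313, 116), (298, 394, -307, 123), (307, 397, -306, 123), (316, 405, -314, 104), (325, 409, -312, 105), (334, 408, -301, 123), (343, 412, -300, 124), (352, 417, -302, 117), (361, 425, -305, 106), (370, 429, -304, 105), (379, 451, -322, 61)]
285 [(262, 385, -364, 61), (271, 391, -362, 60), (280, 389, -313, 133), (289, 392, -312, 132), (298, 395, -307, 139), (307, 398, -306, 138), (316, 417, -347, 67), (325, 422, -345, 66), (334, 407, -301, 140), (343, 411, -300, 139), (352, 416, -302, 133), (361, 420, -301, 133), (370, 452, -338, 61), (379, 457, -335, 61)]
[[317.65187161 263.02257729]
 [317.91515345 242.6241101 ]]
```

View pics/F_crop.png

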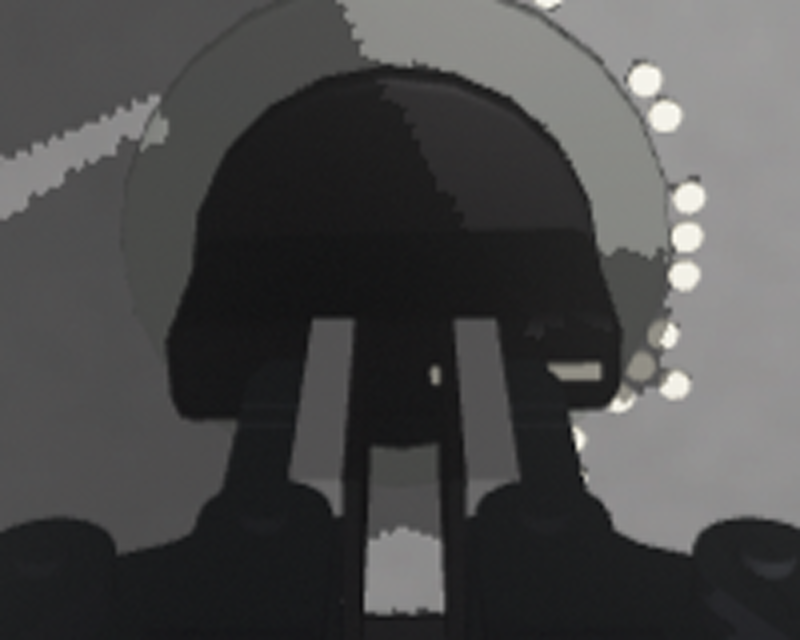

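```bash
python3 - <<'E'
from h import *
im,P,c,o=snap("wrist","G_wrist")
Rt=R.from_rotvec(o["tool_rot"]); T=(Rt.inv().apply((P.reshape(-1,3)-o["tcp_pos"]))*1000).reshape(P.shape)
for u in (300,303,338,290,350):
    print(u,[(v,*T[v,u].round(0).astype(int).tolist()) for v in range(240,300,6)])
for t in [(11,6,0),(11,6,-19),(11,6,-30),(11,6,-41)]:
    w=Rt.apply(np.array(t)/1000)+o["tcp_pos"]; print(t,proj(c,w).round())
print(o["tcp_pos"],o["q"])
E
```

```text
300 [(240, 8, -10, -11), (246, 9, -10, -19), (252, 12, -9, -31), (258, 11, -9, -37), (264, 11, -8, -42), (270, 11, -8, -47), (276, 12, -8, -53), (282, 11, -8, -56), (288, 11, -7, -61), (294, 12, -7, -66)]
303 [(240, 8, -9, -10), (246, 8, -8, -19), (252, 12, -8, -32), (258, 12, -7, -37), (264, 11, -7, -42), (270, 12, -7, -48), (276, 11, -7, -52), (282, 10, -7, -55), (288, 11, -6, -61), (294, 9, -6, -62)]
338 [(240, 9, 10, -12), (246, 9, 9, -19), (252, 12, 9, -31), (258, 11, 8, -37), (264, 12, 8, -43), (270, 12, 8, -48), (276, 11, 7, -52), (282, 11, 7, -56), (288, 12, 7, -62), (294, 10, 7, -62)]
290 [(240, 9, -16, -12), (246, 8, -15, -17), (252, 7, -15, -23), (258, 4, -15, -24), (264, 7, -14, -35), (270, 8, -13, -41), (276, 7, -13, -45), (282, 7, -12, -50), (288, 7, -12, -54), (294, 14, -10, -69)]
350 [(240, 9, 16, -12), (246, 9, 15, -19), (252, 8, 15, -25), (258, 4, 15, -23), (264, 7, 14, -35), (270, 7, 13, -40), (276, 7, 13, -45), (282, 8, 13, -51), (288, 7, 12, -54), (294, 14, 11, -68)]
(11, 6, 0) [[330. 227.]]
(11, 6, -19) [[332. 242.]]
(11, 6, -30) [[332. 252.]]
(11, 6, -41) [[333. 263.]]
[ 0.40651708 -0.31412997  0.08049636] [-8.55665380e-01  7.63077031e-02  2.06902481e+00  1.88959603e-04
  9.94166286e-01 -1.22866318e+00]
```

carry_out(
  rows=[
    {"linear": [0, 0, 0], "rot": [0, 0, 0], "fingers": 50},
    {"linear": [0, 0, -10], "rot": [0, 0, 0], "fingers": 50},
    {"linear": [0, 0, -20], "rot": [0, 0, 0], "fingers": 50},
    {"linear": [0, 0, -20], "rot": [0, 0, 0], "fingers": 50},
    {"linear": [0, 0, 0], "rot": [0, 0, 0.13], "fingers": 50},
    {"linear": [0, 0, 0], "rot": [0, 0, 0.13], "fingers": 50},
    {"linear": [0, 0, 0], "rot": [0, 0, 0.13], "fingers": 50},
    {"linear": [0, 0, 0], "rot": [0, 0, 0.13], "fingers": 50},
    {"linear": [0, 0, 0], "rot": [0, 0, 0.13], "fingers": 50},
    {"linear": [0, 0, 0], "rot": [0, 0, 0.13], "fingers": 50},
    {"linear": [0, 0, 0], "rot": [0, 0, 0.13], "fingers": 50},
    {"linear": [0, 0, 0], "rot": [0, 0, 0.13], "fingers": 50},
    {"linear": [0, 0, 0], "rot": [0, 0, 0.13], "fingers": 50},
    {"linear": [0, 0, 0], "rot": [0, 0, 0.13], "fingers": 50},
    {"linear": [0, 0, 0], "rot": [0, 0, 0.13], "fingers": 50},
    {"linear": [0, 0, 0], "rot": [0, 0, 0.13], "fingers": 50},
    {"linear": [0, 0, 0], "rot": [0, 0, 0], "fingers": 50},
    {"linear": [0, 0, 0], "rot": [0, 0, 0], "fingers": 50},
  ],
)

```text
time_s: 73.7
tcp_pos: [0.4056, -0.3132, 0.1293]
tool_rot: [-3.082, -0.603, 0.001]
ft_force: [-0.0, -0.2, 0.9]
finger_gap: 0.0429
```

```bash
python3 - <<'E'
from h import *
im,P,c,o=snap("wrist","H_wrist"); rects(P,.1,.112); print(o["finger_gap"],o["ft_force"])
to([405.2,-313,78],-68)
Rt=R.from_rotvec(o["tool_rot"]); T=(Rt.inv().apply((P.reshape(-1,3)-o["tcp_pos"]))*1000).reshape(P.shape)
m=(abs(T[...,0])<20)&(abs(abs(T[...,1])-26)<8)&(T[...,2]>-60)&(T[...,2]<30)
print(T[m][:,2].max() if m.any() else None, np.percentile(T[m][:,2],[50,95,99]) if m.any() else 0)
E
```

```text
0.1 [[320. 225.]] [ 405.8 -312.7] [56.8 13.9] 21.6 z 0.104
0.042868358920543664 [-0.00336625 -0.19813163  0.94916958]
pos [ 405.7 -313.2  129.3] jaw az -67.9 tool-shift [-0.3 -0.4 51.3] turn_z 0.002 (-0.1 deg ccw)
-25.95375442515757 [-46.9064673  -31.23733516 -27.81783067]
```

View pics/H_wrist.png

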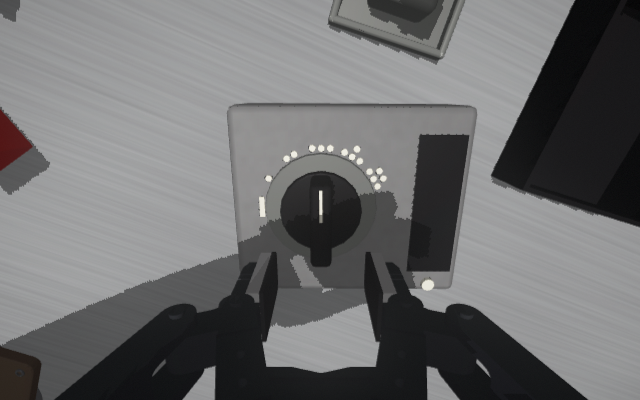

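carry_out(
  rows=[
    {"linear": [0, 0, 20], "rot": [0, 0, 0], "fingers": 50},
    {"linear": [0, 0, 20], "rot": [0, 0, 0], "fingers": 50},
    {"linear": [0, 0, 10], "rot": [0, 0, 0], "fingers": 50},
    {"linear": [0, 0, 3], "rot": [0, 0, 0], "fingers": 50},
    {"linear": [0, 0, 0], "rot": [0, 0, 0], "fingers": 50},
    {"linear": [0, 0, 0], "rot": [0, 0, 0], "fingers": 50},
  ],
)

```text
time_s: 74.35
tcp_pos: [0.4064, -0.314, 0.0774]
tool_rot: [3.082, 0.599, 0.001]
ft_force: [-0.2, -0.2, -0.3]
finger_gap: 0.0425
```

carry_out(
  rows=[
    {"linear": [0, 0, 2], "rot": [0, 0, 0], "fingers": 50},
    {"linear": [0, 0, 2], "rot": [0, 0, 0], "fingers": 50},
    {"linear": [0, 0, 0], "rot": [0, 0, 0], "fingers": 50},
    {"linear": [0, 0, 0], "rot": [0, 0, 0], "fingers": 50},
  ],
)

```text
time_s: 74.75
tcp_pos: [0.4059, -0.3135, 0.0726]
tool_rot: [3.084, 0.599, 0.0]
ft_force: [-0.3, -0.8, -0.1]
finger_gap: 0.0423
```

carry_out(
  rows=[
    {"linear": [0, 0, 0], "rot": [0, 0, 0], "fingers": 5},
    {"linear": [0, 0, 0], "rot": [0, 0, 0], "fingers": 5},
    {"linear": [0, 0, 0], "rot": [0, 0, 0], "fingers": 5},
    {"linear": [0, 0, 0], "rot": [0, 0, 0], "fingers": 5},
    {"linear": [0, 0, 0], "rot": [0, 0, 0], "fingers": 5},
    {"linear": [0, 0, 0], "rot": [0, 0, 0], "fingers": 5},
    {"linear": [0, 0, 0], "rot": [0, 0, 0], "fingers": 5},
  ],
)

```text
time_s: 75.45
tcp_pos: [0.4058, -0.3131, 0.0728]
tool_rot: [-3.083, -0.599, 0.001]
ft_force: [-2.1, 3.7, 5.2]
finger_gap: 0.0117
```

```bash
python3 - <<'E'
from h import *
im,P,c,o=snap("wrist","I_wrist"); print(o["finger_gap"],o["ft_force"])
cv2.imwrite("pics/I_crop.png",cv2.resize(im[170:330,220:420],None,fx=4,fy=4,interpolation=cv2.INTER_CUBIC))
E
```

```text
0.011719361206842317 [-2.11878751  3.67324212  5.20666854]
```

View pics/I_crop.png

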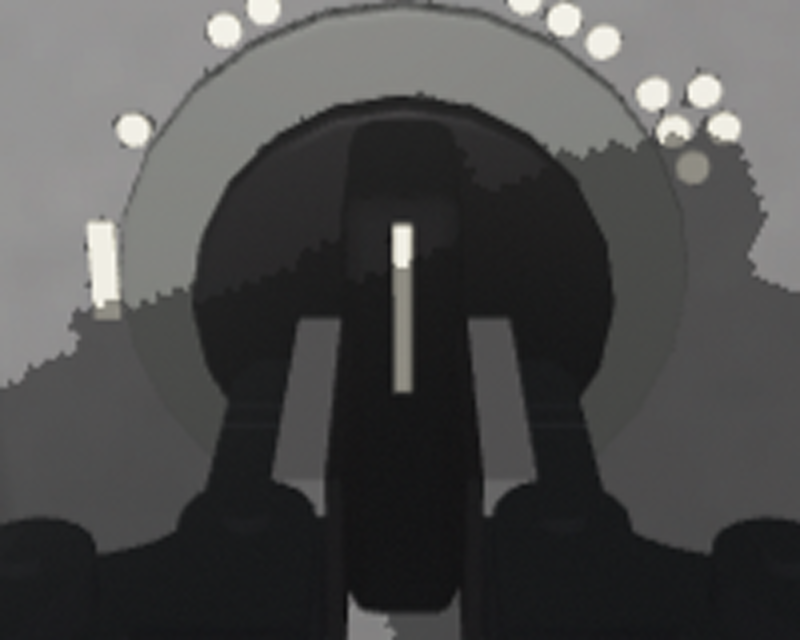

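Gap is now 11.7 mm and the bar is firmly between the pads. Turn back 90°.

carry_out(
  rows=[
    {"linear": [0, 0, 0], "rot": [0, 0, -0.1], "fingers": 5},
    {"linear": [0, 0, 0], "rot": [0, 0, -0.1], "fingers": 5},
    {"linear": [0, 0, 0], "rot": [0, 0, -0.1], "fingers": 5},
    {"linear": [0, 0, 0], "rot": [0, 0, -0.1], "fingers": 5},
    {"linear": [0, 0, 0], "rot": [0, 0, -0.1], "fingers": 5},
    {"linear": [0, 0, 0], "rot": [0, 0, -0.1], "fingers": 5},
    {"linear": [0, 0, 0], "rot": [0, 0, -0.1], "fingers": 5},
    {"linear": [0, 0, 0], "rot": [0, 0, -0.1], "fingers": 5},
    {"linear": [0, 0, 0], "rot": [0, 0, -0.1], "fingers": 5},
    {"linear": [0, 0, 0], "rot": [0, 0, -0.1], "fingers": 5},
    {"linear": [0, 0, 0], "rot": [0, 0, -0.1], "fingers": 5},
    {"linear": [0, 0, 0], "rot": [0, 0, -0.1], "fingers": 5},
    {"linear": [0, 0, 0], "rot": [0, 0, -0.1], "fingers": 5},
    {"linear": [0, 0, 0], "rot": [0, 0, -0.1], "fingers": 5},
    {"linear": [0, 0, 0], "rot": [0, 0, -0.1], "fingers": 5},
    {"linear": [0, 0, 0], "rot": [0, 0, -0.06], "fingers": 5},
    {"linear": [0, 0, 0], "rot": [0, 0, 0], "fingers": 5},
    {"linear": [0, 0, 0], "rot": [0, 0, 0], "fingers": 5},
  ],
)

```text
time_s: 77.3
tcp_pos: [0.4047, -0.3126, 0.0728]
tool_rot: [-1.768, -2.592, -0.0]
ft_force: [-5.6, 4.9, 7.9]
finger_gap: 0.0118
```

```bash
python3 - <<'E'
from h import *
im,P,c,o=snap("wrist","J_wrist"); print(o["finger_gap"],o["ft_force"],o["ft_torque"])
to([405.2,-313,78],22)
E
```

```text
0.011795105085837745 [-5.565841    4.87504714  7.94042391] [0.82112108 0.86122464 0.04966535]
pos [ 404.7 -312.6   72.8] jaw az 21.4 tool-shift [-0.6  0.3 -5.2] turn_z -0.010 (0.6 deg ccw)
```

View pics/J_wrist.png

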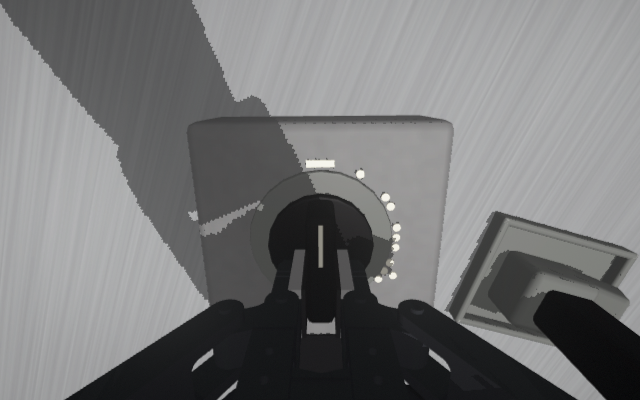

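The knob line (320,240) points at the off bar (320,163). Release and lift.

carry_out(
  rows=[
    {"linear": [0, 0, 0], "rot": [0, 0, 0], "fingers": 100},
    {"linear": [0, 0, 0], "rot": [0, 0, 0], "fingers": 100},
    {"linear": [0, 0, 0], "rot": [0, 0, 0], "fingers": 100},
    {"linear": [0, 0, 0], "rot": [0, 0, 0], "fingers": 100},
    {"linear": [0, 0, 0], "rot": [0, 0, 0], "fingers": 100},
    {"linear": [0, 0, 0], "rot": [0, 0, 0], "fingers": 100},
    {"linear": [0, 0, -20], "rot": [0, 0, 0], "fingers": 100},
    {"linear": [0, 0, -25], "rot": [0, 0, 0], "fingers": 100},
    {"linear": [0, 0, -30], "rot": [0, 0, 0], "fingers": 100},
    {"linear": [0, 0, -30], "rot": [0, 0, 0], "fingers": 100},
    {"linear": [0, 0, -30], "rot": [0, 0, 0], "fingers": 100},
    {"linear": [0, 0, -30], "rot": [0, 0, 0], "fingers": 100},
    {"linear": [0, 0, 0], "rot": [0, 0, 0], "fingers": 100},
    {"linear": [0, 0, 0], "rot": [0, 0, 0], "fingers": 100},
  ],
)

```text
time_s: 78.75
tcp_pos: [0.4061, -0.3137, 0.2381]
tool_rot: [1.77, 2.593, -0.001]
ft_force: [-1.0, 0.2, -0.4]
finger_gap: 0.0853
```

```bash
python3 - <<'E'
from h import *
im,P,c,o=snap("wrist","K_wrist"); print(o["ft_force"]); rects(P,.1,.112); rects(P,.03,.052); rects(P,.011,.019); rects(P,.155,.168)
im,P,c,o=snap("top","K_top"); rects(P,.1,.12); rects(P,.045,.055); rects(P,.062,.068,150)
im,P,c,o=snap("scene","K_scene")
E
```

```text
[-0.98396914  0.24071772 -0.37861125]
0.1 [[319. 181.]] [ 405.  -312.9] [13.3 56.9] 21.7 z 0.105
0.03 [[365. 335.]] [ 558.1 -503.1] [158.5 112.5] 5.3 z 0.043
0.03 [[461. 213.]] [ 591.7 -308. ] [71.9 46.3] 5.3 z 0.046
0.03 [[622. 208.]] [ 762.6 -224.8] [25.7 59.7] 12.3 z 0.041
0.011 [[377. 349.]] [ 579.8 -546.8] [158.2  60. ] 29.5 z 0.015
0.011 [[ 37. 287.]] [ 113.5 -627.9] [ 55.8 148.8] 35.3 z 0.016
0.011 [[453. 207.]] [ 592.9 -308.7] [112.2  96.5] 5.5 z 0.016
0.155 [[513. 267.]] [ 582.5 -308.1] [35.5 28.8] 7.2 z 0.162
0.1 [[ 22. 370.]] [180.8 606.3] [ 83.6 140.9] 81.1 z 0.108
0.1 [[ 44. 340.]] [245.9 550.4] [241.5 114.3] 35.0 z 0.114
0.1 [[291. 295.]] [344.   -6.8] [89.8 56.2] 53.5 z 0.11
0.1 [[164. 263.]] [418.3 293.2] [90.8 56.4] 65.1 z 0.115
0.1 [[279. 235.]] [483.6  24.3] [90.1 56. ] 80.5 z 0.11
0.1 [[324. 107.]] [801.  -80.9] [91.4 56. ] 5.9 z 0.11
0.045 [[137. 196.]] [589.1 392.7] [142.5  60. ] 65.1 z 0.054
0.062 [[416. 264.]] [ 411.7 -306.8] [66.8 99.3] 43.8 z 0.066
0.062 [[191. 222.]] [520.5 248.6] [62.9 61.8] 66.4 z 0.065
```

View pics/K_wrist.png

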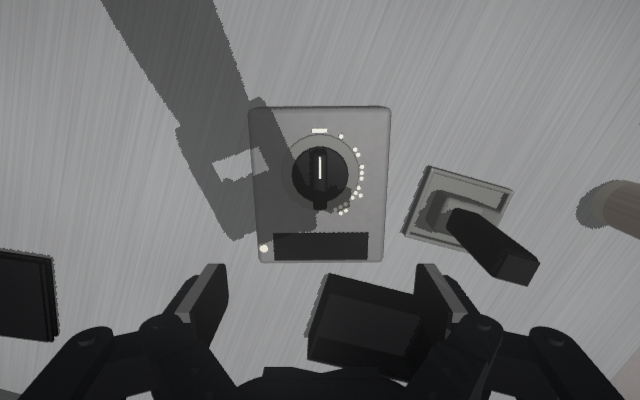

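View pics/K_top.png

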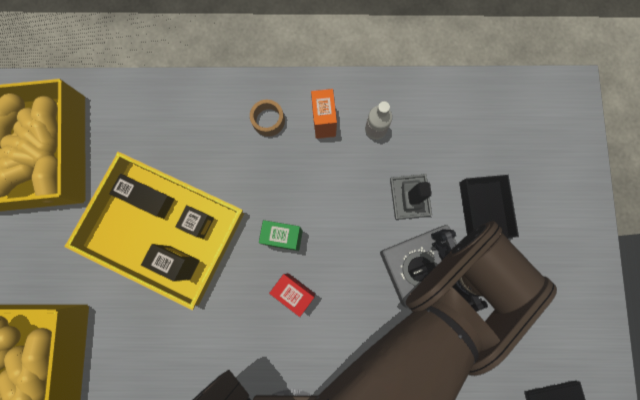

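View pics/K_scene.png

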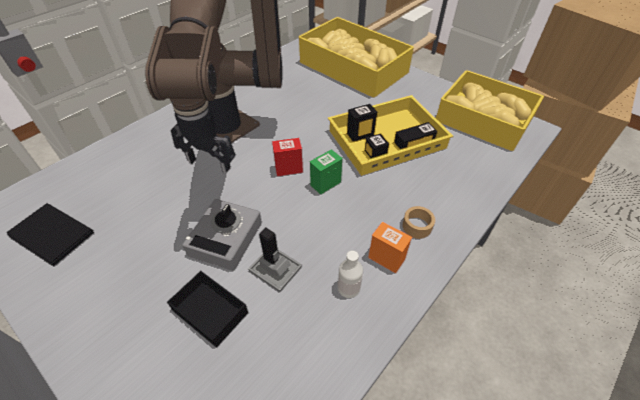

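```bash
python3 - <<'E'
from plant import bot
print(bot.hand_in())
E
```

```text
the job is handed in; nothing more can be done
None
```

The job is done and handed in, at about 79 s on the robot's clock; the hand-in gave no verdict. The tub was absent, so I worked with the other three packs.

**What I did**
1. Turned the selector to three dots.
2. Scanned the tall carton, the long carton and the square box in that order, each held for over a second with the label within about 4 mm of the aim point.
3. Put the scanner back in its stand.
4. Placed all three packs in the crate. The square box had been knocked about 4 cm aside partway through, so I found it again before gripping it.
5. Turned the selector back to off.

**Last checks (camera measurements before hand-in)**
- **Selector:** the knob bar is at the same angle as at the start and points at the off mark.
- **Scanner:** upright, about 2 mm from the stand's centre.
- **Packs:** all three upright on the crate floor, with their tops about 5 mm higher than on the table, as expected.
- **Bystanders:** the tape roll and bottle look unmoved in the pictures, and the black tray measures where it was.
- **Gripper:** open and clear of everything.

**What failed or disagreed**
- My first try at turning the selector back only rubbed over the top of the knob, which stayed at three dots; I repeated it about 8 mm lower and it turned.
- The visible fingertips look about 26 to 30 mm shorter than the stated tool point, which would explain that miss.
- The top and wrist cameras disagreed by about 2 mm throughout.

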